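# Stow the plug in its push-latch case

## Task

Put the tall metal plug away in its wooden case: press the rubber pad at the front of the latched metal lid once and let go, so the lid springs open; stand the plug upright in the round nest inside; then swing the lid down and press the pad again until it latches and stays shut. Never push on the lid harder than 18 N, and leave the small discs and the jar where they are.

Things in the scene. Friction and masses are not known exactly. Their poses are not given: they have to be found in the camera images.
- case: fixed plywood tray 190 x 190 mm (x, y), walls 48 mm high (back 68), under a metal lid. Origin: centre of its underside on the bench; x points from the front (pad side) to the hinge at the back, z up. The latch is in a small grey block inside the middle of the front wall, 33 mm deep, 67 mm wide, 48 mm high
- lid (a joint): lid angle in rad: 0 = latched and level; grows as the lid swings up and back; 1.65 = fully open, just past upright. A damped spring opens the lid by itself in about 3 s whenever the latch lets go; it takes 2 to 9 N at the pad to push it shut
- lid_pad (a point): middle of the top of the round rubber pad (32 mm across, 3 mm thick) outside on the lid near its front edge; moves with it. Lid: aluminium plate 172 (hinge to front) x 170 x 8 mm. Pad 158 mm from the hinge line; its top 83 mm above the bench when latched. A steel tongue 50 mm long hangs inside below the pad. At 0: x towards the hinge, z out of the outer face
- lid_hinge (a point): middle of the hinge line, at the lid's inner face, 72 mm above the bench, 80 mm behind the case's centre; the line runs along the case's y axis
- nest (a point): centre of the floor of the round nest, 6 mm above the bench, 25 mm in front of the case's centre: a hole 42 mm across and 7 mm deep in a wooden plate whose top is 13 mm above the bench (plate 70 x 90 mm). Free room beside it inside the tray: 89 mm to each side wall
- plug_mid (a point): centre, half-way up, of the tall plug: an upright aluminium cylinder 38 mm across and 42 mm tall with two dark grooves, about 0.13 kg, standing on the bench; z along its axis
- disc0: bystander: small low aluminium disc 32 mm across, 14 mm tall, with a dark middle, lying flat; origin at the centre of its underside
- disc1: bystander: a second disc, the same as disc0
- jar: bystander: amber glass jar with a steel cap, 56 mm across, 70 mm tall; origin at the centre of its underside
- latch (a point): middle of the top of the hidden latch's block. From angle 0 the lid must be pressed further down, 5 to 20 mm at the pad; the depth differs from case to case and cannot be seen. It resists with 5 to 8 N, dips at the click, and 1 mm on meets a firm rubber stop (8 N per mm): 11 to 15 N is always past the click. Then let go: from latched it frees the lid, from open it latches at 0
Mind the look-alikes: they are no part of the job. Leave any orange, pink or purple look-alike of the part that bears plug_mid alone.

How it is judged (in metres and radians):
On the way, in this order (a step that is already met when the one before it is completed fails the run):
1. the lid has sprung fully open (value of joint lid above 1.4 rad), for 0.2 s.
2. the plug stands in the nest, let go, with the lid still open (horizontal distance between plug_mid and nest below 0.005 m and z of plug_mid in the frame of nest below 0.0245 m and angle between plug_mid's own z axis and vertical below 0.1 rad and contact force between plug and the fingers below 0.1 N and value of joint lid above 0.5 rad), for 0.2 s.
At the end, for the whole second after the job is handed in: the lid is latched (angle within 0.03 rad of 0 with nothing holding it) and the plug stands at rest on the floor of the nest, within 5 mm of its centre and 0.1 rad of upright (value of joint lid between -0.03 and 0.03 rad and horizontal distance between plug_mid and nest below 0.005 m and z of plug_mid in the frame of nest below 0.0245 m and angle between plug_mid's own z axis and vertical below 0.1 rad and linear speed of plug below 0.02 m/s); the robot touches nothing.
It fails at once if the robot pushes on the lid with more than 18 N (contact force between lid and the fingers above 18 N or contact force between lid and the arm above 18 N).
It fails at once if a small disc or the jar is moved by more than 20 mm (distance of any of disc0, disc1, jar from where it was at the start of the episode above 0.02 m).
It also fails if it takes over 67 s, if anything falls off the work surface, if the arm or the gripper's body presses on something with over 40 N, if the wrist force passes 120 N, or if a joint passes its speed limit or range.

## Robot

A 6-joint arm with a two-finger parallel gripper is mounted at the origin on the work surface. World frame = base frame: x ahead of the robot, y to its left, z up, the work surface at z = 0. Lengths are in mm, angles in rad, forces in N, time in s.
With the tool pointing down it reaches from about 275 to 850 mm from the base axis. Payload 19 kg.
Tool frame: the origin (TCP) lies between the finger pads; the fingertips stand 19 mm ahead of it and the grasp point (between the pads) is the TCP (robot.finger_overhang is the distance from the TCP to the fingertips, in mm); x points along the fingers, z is the direction in which the jaws open and shut, and the axes are right-handed (so a half turn about x gives the same grasp; the last joint's range is limited). The gripper opens to 85 mm and grips with 20 to 120 N. Pads are 22 mm wide; open, the fingers measure 114 mm over their backs; the gripper's body (76 mm by 85 mm) begins 54 mm behind the grasp point. The pads swing forward as they close: fully open they stand 13 mm farther back than shut.
Start: joints at [0.976, 0.15, 1.437, -0, 1.554, -0.134], TCP at [255.681, 514.992, 225.167] pointing down, gripper open.
Joint ranges: [-2.8, 2.8], [-0.68, 2.1], [0.12, 2.68], [-1.39, 4.53], [0.16, 2.79], [-2.81, 2.81]. Speed limits (rad/s): [1.89, 1.89, 2.22, 3.01, 3.01, 3.01].

## Interface

Orientations are given as a unit quaternion [x, y, z, w].
In Python, from plant import robot gives the robot as it stands. The module is installed in compiled form; this text tells all that it offers.
- The arm moves only by the tool carry_out, never from a script. Its argument "plan" is a list of rows, each a list of 5 numbers: the shift along the world's x, y, z in cm, then the turn about the world's z in rad, then the finger opening in cm, from 0 to 8.54. A call has 1 to 20 rows; each row is the pose to reach, as a shift and turn from the pose commanded when the call began; what a row does not reach only later rows make up. A row lasts 1/10 s, in which the tool goes at most 50 mm and 8.59 degrees, less where a joint would pass 70% of its speed; a pose out of reach is approached as far as the arm can. A call with a gripper value outside its range is refused whole. The fingers move at their own pace and stop on an object; "force" is the grip in N (left out, the last holds). Time passes only in rows, so rows that repeat a pose let the fingers close. It gives the time, the measured TCP pose, the force and the opening at its end, in the units of the state.
- robot.get_state(): the state, without advancing time (a new reading comes with each control period).
- robot.read_camera(name): name is "side" or "top"; returns a dict with "pixels" (384x512x3 uint8, red, green, blue), "mtx" (3x3 intrinsics, pixels), "T" (4x4, takes a point from camera to world coordinates). Camera axes: x right, y up, looking along -z (the intrinsics and any distortion apply to the point x, -y, -z); pixel columns grow to the right and rows downward; lengths in mm; the calibration is good to about 2 mm. A picture is of the moment at which its call begins. There is no depth.
- robot.job_done(): hands the job in, once; it reports no verdict.
Trained networks look in the newest picture that a camera, given by its name, has taken for a name from the list of things; names that differ only in an ending like _2 or _b are one class to them, and where a whole thing is asked for, a point or a joint stands for the part that bears it (a point fixed in the world has none). Each returns a list of dicts, best first, with "score" (0 to 1); they miss things now and then, are a little off and sometimes report something else, mostly with a low value. They report only what shows in the picture. A call takes as long as a camera call. They do not tell look-alikes from the thing itself.
- robot.silhouettes(camera, query): "pixels" (384x512 bool, what is visible of it) and "rect" ([left, top, right, bottom] in pixels, round what is visible of it).
- robot.place_of(camera, query): "at" ([column, row] in pixels: a listed point, or the origin of a listed thing).
The state is a dict: "time": time; "joint_pos": joint angles; "joint_vel": joint speeds; "joint_torque": joint torques, N m; "tcp_pos": TCP position; "ee_rot": TCP orientation; "ft_force": force on the tool from outside, world axes, zero at the start; "ft_torque": the same for the moment, N m; "grip_width": finger opening in mm.
Only numpy, scipy, OpenCV 4.12 (cv2) and the standard library are available. Lean on these libraries where they do the work, as an engineer would, in place of code of your own. Each camera call takes 0.05 s, during which the arm holds its last target.

## Working session

There is one attempt and no reset: what is moved stays moved. The work goes in short steps, Python scripts to look and compute and a tool call to move; the robot and the scene stay as the last step left them, time stands still between calls to the robot, and variables do not carry over. Pictures are saved under pics/ and viewed, and the job is handed in when it is done.

Besides the shell and the picture viewer there is one more tool, called after ">>>" in YAML: its name, and indented under it one key for each argument. carry_out: Moves the arm, as the interface text tells. Its arguments: {"type":"object","properties":{"plan":{"type":"array"},"force":{"type":"number"}},"required":["plan"]}

```bash
mkdir -p pics; ls; cat > h.py <<'E'
import numpy as np, cv2
from plant import robot
def save(n,img): cv2.imwrite(f'pics/{n}.png',cv2.cvtColor(img,cv2.COLOR_RGB2BGR))
def proj(c,P):
    P=np.atleast_2d(P); T=np.linalg.inv(c['T']); p=P@T[:3,:3].T+T[:3,3]
    q=np.c_[p[:,0],-p[:,1],-p[:,2]]@np.array(c['mtx']).T
    return q[:,:2]/q[:,2:]
def ray(c,uv):
    K=np.array(c['mtx']); d=np.linalg.solve(K,[uv[0],uv[1],1.]); d=np.array([d[0],-d[1],-d[2]])
    T=np.array(c['T']); return T[:3,3], T[:3,:3]@d
def at_z(c,uv,z):
    o,d=ray(c,uv); return o+d*(z-o[2])/d[2]
E
python3 - <<'E'
from h import *
for n in ['top','side']:
    c=robot.read_camera(n); save(n+'0',c['pixels']); print(n,c.keys(),np.round(c['mtx'],1).tolist(),np.round(c['T'],3).tolist())
    for q in ['lid_pad','lid_hinge','plug_mid','disc0','jar','case','nest']:
        print(q,[(np.round(r['at']).tolist(),round(r['score'],2)) for r in robot.place_of(n,q)])
print(robot.get_state())
E
```

```text
pics
top dict_keys(['pixels', 'mtx', 'T']) [[396.9, 0.0, 247.0], [0.0, 396.9, 187.9], [0.0, 0.0, 1.0]] [[-0.007, 0.985, -0.173, 404.658], [-1.0, -0.005, 0.01, -106.01], [0.009, 0.173, 0.985, 912.214], [0.0, 0.0, 0.0, 1.0]]
lid_pad [([102.0, 226.0], 0.64)]
lid_hinge [([125.0, 156.0], 0.89)]
plug_mid [([387.0, 255.0], 0.77), ([335.0, 271.0], 0.72), ([302.0, 271.0], 0.65), ([333.0, 230.0], 0.55), ([334.0, 201.0], 0.53)]
disc0 [([301.0, 187.0], 0.43), ([279.0, 240.0], 0.43)]
jar [([268.0, 131.0], 0.68)]
case [([126.0, 194.0], 0.59)]
nest []
side dict_keys(['pixels', 'mtx', 'T']) [[365.4, 0.0, 258.8], [0.0, 365.4, 193.4], [0.0, 0.0, 1.0]] [[0.996, 0.05, -0.08, 474.331], [-0.094, 0.534, -0.84, -763.672], [0.001, 0.844, 0.536, 501.372], [0.0, 0.0, 0.0, 1.0]]
lid_pad [([224.0, 140.0], 0.6)]
lid_hinge [([279.0, 144.0], 0.97)]
plug_mid [([181.0, 259.0], 0.88), ([193.0, 343.0], 0.8), ([276.0, 292.0], 0.77), ([177.0, 289.0], 0.65), ([229.0, 285.0], 0.58)]
disc0 [([278.0, 263.0], 0.62), ([223.0, 252.0], 0.53)]
jar [([337.0, 234.0], 0.79)]
case [([256.0, 165.0], 0.72), ([229.0, 283.0], 0.54)]
nest [([244.0, 166.0], 0.64), ([223.0, 251.0], 0.51)]
{'time': 0.8, 'joint_pos': array([ 9.75988294e-01,  1.50489408e-01,  1.43742850e+00, -9.05807209e-06,
        1.55378866e+00, -1.34038978e-01]), 'joint_vel': array([ 0.00085926,  0.00198126,  0.00023515,  0.00069555, -0.00016252,
        0.00117432]), 'joint_torque': array([ 8.03293551e-04, -7.12740898e+01, -5.71020770e+01, -1.06036839e-05,
        1.25306135e-03, -7.36750940e-05]), 'tcp_pos': array([255.68431155, 514.98033457, 225.15840298]), 'ee_rot': array([-0.3726328 ,  0.6010007 ,  0.37259404,  0.6009298 ]), 'ft_force': array([0.41329656, 0.2043366 , 0.0955675 ]), 'ft_torque': array([0.00174225, 0.00545072, 0.00055514]), 'grip_width': 85.32582172926337}
```

```bash
python3 - <<'E'
import cv2
for n in ['top','side']:
    i=cv2.imread(f'pics/{n}0.png'); cv2.imwrite(f'pics/{n}0b.png',cv2.resize(i,(800,600),interpolation=cv2.INTER_CUBIC))
E
```

```text
(no output)
```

View pics/top0b.png

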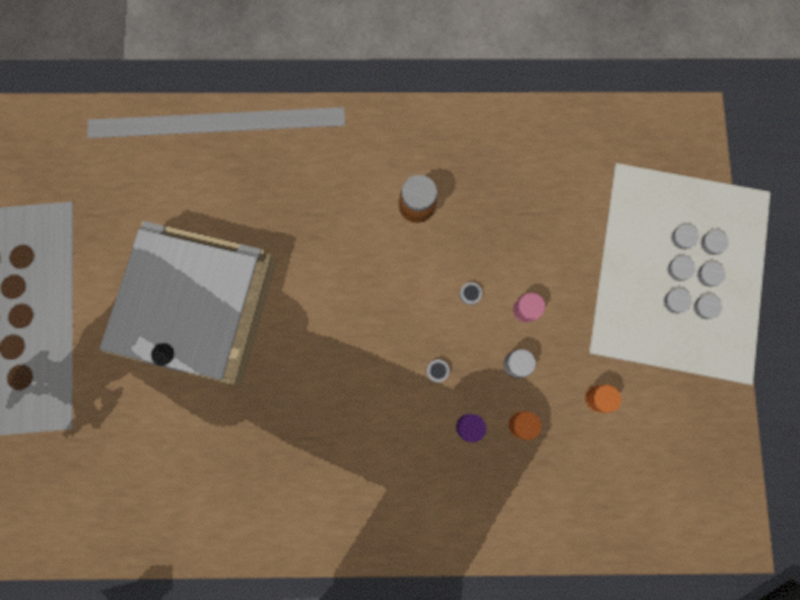

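View pics/side0b.png

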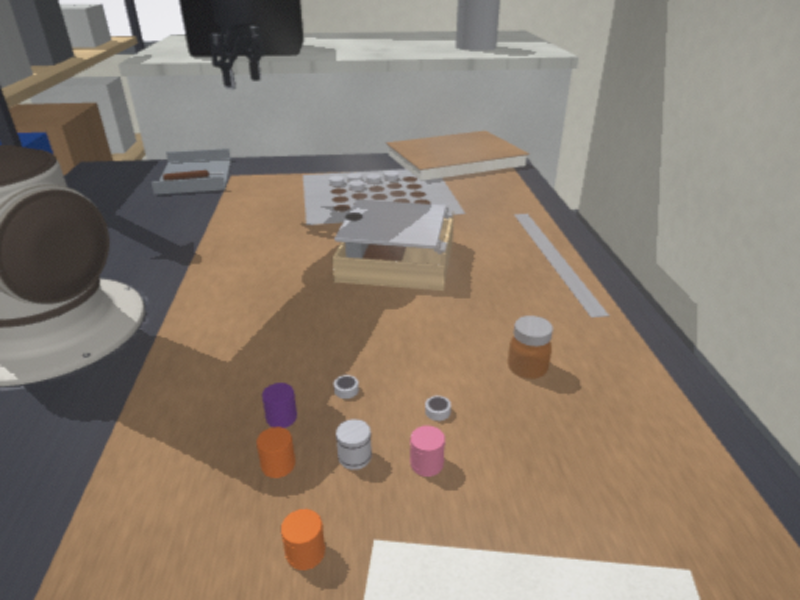

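```bash
python3 - <<'E'
from h import *
T=robot.read_camera('top'); S=robot.read_camera('side')
for n,c in (('top',T),('side',S)):
    g=cv2.cvtColor(c['pixels'],cv2.COLOR_RGB2HSV)
    P={}
    # pad: dark blob near
    pt=(104,226) if n=='top' else (227,138)
    x,y=pt; w=c['pixels'][y-10:y+10,x-10:x+10].max(2); m=w<60
    ys,xs=np.nonzero(m); uv=(xs.mean()+x-10,ys.mean()+y-10); print(n,'pad',np.round(uv,1),m.sum(),np.round(at_z(c,uv,82.5),1))
    for q,z in (('lid_hinge',72),('plug_mid',21),('disc0',0),('jar',0)):
        for r in robot.place_of(n,q): print(q,np.round(r['at'],1),round(r['score'],2),np.round(at_z(c,r['at'],z),1))
    for q in ('plug_mid',):
        for r in robot.silhouettes(n,q): print('sil',np.round(r['rect']),r['pixels'].sum(),round(r['score'],2))
i=T['pixels']; a=cv2.resize(i[200:260,300:380],(400,300),interpolation=cv2.INTER_CUBIC)
i=S['pixels']; b=cv2.resize(i[250:310,190:270],(400,300),interpolation=cv2.INTER_CUBIC)
c1=cv2.resize(T['pixels'][130:250,50:190],(400,300),interpolation=cv2.INTER_CUBIC)
c2=cv2.resize(S['pixels'][115:190,200:300],(400,300),interpolation=cv2.INTER_CUBIC)
save('crop1',np.vstack([np.hstack([a,b]),np.hstack([c1,c2])]))
print(robot.get_state()['time'])
E
```

```text
top pad [103.7 226.2] 150 [471.  184.   82.5]
lid_hinge [127.4 154.6] 0.64 [627.1 144.8  72. ]
plug_mid [386.5 254.8] 0.81 [ 408.6 -424.3   21. ]
plug_mid [334.7 270.4] 0.69 [ 375.5 -307.4   21. ]
plug_mid [338.7 197.8] 0.64 [ 537.2 -323.8   21. ]
plug_mid [298.1 269.6] 0.58 [ 377.8 -226.7   21. ]
plug_mid [331.4 233.5] 0.51 [ 456.5 -303.7   21. ]
disc0 [125.6 195.2] 0.62 [549.1 166.1   0. ]
disc0 [277.7 239.5] 0.56 [ 444.9 -184.9    0. ]
disc0 [298.2 188.8] 0.54 [ 562.1 -235.2    0. ]
jar [267.4 132.9] 0.64 [ 698.2 -165.3    0. ]
sil [377. 244. 398. 263.] 356 0.91
sil [327. 261. 348. 281.] 331 0.84
sil [288. 266. 312. 281.] 280 0.78
sil [327. 187. 348. 207.] 276 0.74
sil [321. 224. 342. 239.] 302 0.67
sil [ 69. 141. 177. 247.] 8093 0.48
side pad [nan nan] 0 [nan nan nan]
lid_hinge [278.6 144.7] 0.94 [617.1 155.2  72. ]
lid_hinge [256.7 168. ] 0.52 [544.5  26.   72. ]
plug_mid [195.2 344.8] 0.86 [ 412.7 -419.1   21. ]
plug_mid [273.  291.8] 0.8 [ 540.8 -327.6   21. ]
plug_mid [229.6 281.5] 0.77 [ 467.  -296.6   21. ]
plug_mid [178.5 259.9] 0.65 [ 371.6 -231.8   21. ]
plug_mid [173.9 287.7] 0.63 [ 370.  -302.2   21. ]
disc0 [282.  264.9] 0.63 [ 570.  -241.7   -0. ]
disc0 [219.8 251.8] 0.52 [ 449.  -192.1    0. ]
jar [334.6 229.8] 0.86 [ 702.2 -142.9    0. ]
sil [164. 276. 192. 304.] 643 0.89
sil [170. 246. 193. 274.] 517 0.85
sil [181. 326. 208. 366.] 895 0.77
sil [261. 274. 285. 306.] 656 0.72
sil [216. 268. 239. 300.] 606 0.58
1.4<stdin>:9: RuntimeWarning: Mean of empty slice.
  ret = ret.dtype.type(ret / rcount)
```

View pics/crop1.png

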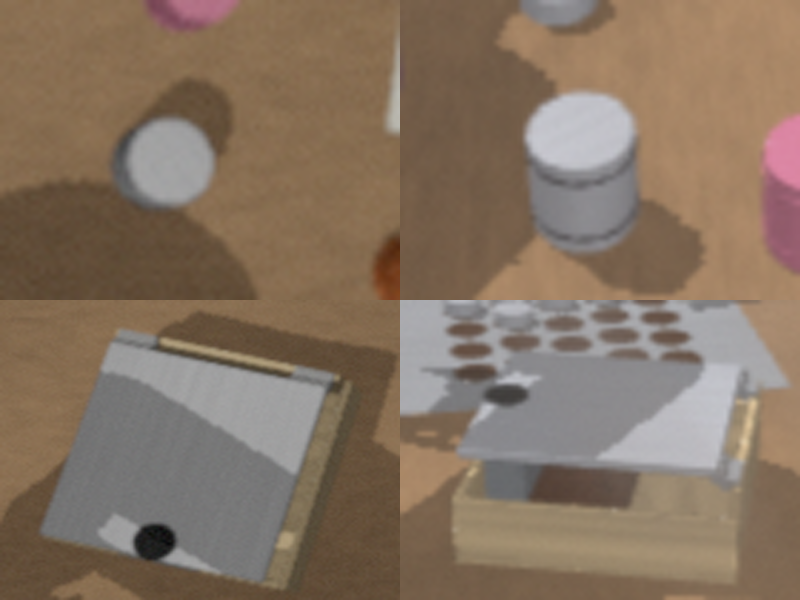

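```bash
python3 - <<'E'
from h import *
from scipy.optimize import least_squares
T=robot.read_camera('top'); S=robot.read_camera('side')
w=S['pixels'][130:147,215:240].max(2); print(w[8],); m=w<95; ys,xs=np.nonzero(m); print('sidepad',xs.mean()+215,ys.mean()+130,m.sum())
print('plug',at_z(T,(334,232.4),42),at_z(S,(226.2,276.6),42))
# local lid/case points
L={'pad':(-78,0,83),'fl':(-92,85,80),'fr':(-92,-85,80),'cfr':(-95,-95,48),'cbr':(95,-95,68),'bb':(95,-95,0),'fb':(-95,-95,0)}
obs=[(T,'pad',(103.7,226.2)),(T,'fl',(64.7,224)),(T,'fr',(142.8,242)),
 (S,'pad',(226.8,138.5)),(S,'fr',(200+60/4,115+155/4)),(S,'cfr',(200+58/4,115+200/4)),(S,'fb',(200+57/4,115+259/4)),(S,'bb',(200+337/4,115+279/4))]
def W(p,q):
    c,s=np.cos(p[2]),np.sin(p[2]); return np.array([p[0]+c*q[0]-s*q[1],p[1]+s*q[0]+c*q[1],q[2]])
def res(p): return np.concatenate([(proj(c,W(p,L[k]))[0]-o) for c,k,o in obs])
for sub in ('all','T','S'):
    o0=obs
    if sub!='all': obs=[o for o in obs if (o[0] is T)==(sub=='T')]
    r=least_squares(res,[549,166,-.245],x_scale=[1,1,.01],loss='soft_l1'); print(sub,r.x.round(3),r.fun.reshape(-1,2).round(1).tolist()); print('pad',W(r.x,L['pad']).round(1),'nest',W(r.x,(-25,0,6)).round(1)); obs=o0
print(robot.get_state()['time'])
E
```

```text
[125 123 124 125 124 113  86  70  70  68  67  67  66  67  68  71  87 124
 137 139 141 140 141 141 141]
sidepad 223.23809523809524 136.36507936507937 63
plug [ 457.62444843 -304.81662795   42.        ] [ 461.79410013 -305.01868156   42.        ]
all [ 5.48427e+02  1.66861e+02 -2.09000e-01] [[0.4, -0.6], [-1.4, 0.1], [-0.3, -1.3], [-1.0, 0.4], [-0.6, -0.7], [-1.3, 0.6], [0.1, 1.6], [0.6, 0.9]]
pad [472.1 183.1  83. ] nest [524.  172.1   6. ]
T [ 5.46834e+02  1.64221e+02 -2.28000e-01] [[0.9, 0.1], [-0.8, -0.1], [-0.0, 0.0]]
pad [470.9 181.9  83. ] nest [522.5 169.9   6. ]
S [ 5.50310e+02  1.70187e+02 -2.20000e-01] [[-0.3, -0.2], [-0.1, -1.5], [-0.8, -0.2], [0.6, 0.7], [0.7, 0.4]]
pad [474.2 187.2  83. ] nest [525.9 175.7   6. ]
1.5
```

```bash
python3 - <<'E'
from h import *
from scipy.spatial.transform import Rotation as R
s=robot.get_state(); M=R.from_quat(s['ee_rot']).as_matrix(); print(M.round(2)); z=M[:,2]; print('jaw ang',np.arctan2(z[1],z[0]), robot.finger_overhang)
print('turns',[(np.pi/2-.22)-np.arctan2(z[1],z[0])+k*np.pi for k in(-1,0,1)])
E
```

```text
[[-0.   -0.9   0.44]
 [-0.    0.44  0.9 ]
 [-1.    0.   -0.  ]]
jaw ang 1.1099885314779538 19.0
turns [np.float64(-2.9007848582728504), np.float64(0.24080779531694274), np.float64(3.382400448906736)]
```

>>> carry_out:
  plan:
    - [4,-6,0,0.12,0]
    - [8,-12,0,0.24,0]
    - [12,-18,0,0.24,0]
    - [15,-23,-2,0.24,0]
    - [18,-28,-5,0.24,0]
    - [20,-31,-8,0.24,0]
    - [21.6,-33.1,-10,0.24,0]
    - [21.6,-33.1,-10,0.24,0]
    - [21.6,-33.1,-10,0.24,0]

```text
time: 2.4
tcp_pos: [472.4, 180.8, 123.0]
ee_rot: [-0.441, 0.554, 0.441, 0.552]
ft_force: [-0.6, 0.9, 0.6]
grip_width: 0.4
```

```bash
python3 - <<'E'
from h import *
T=robot.read_camera('top'); S=robot.read_camera('side')
print(robot.get_state()['tcp_pos'])
a=cv2.resize(T['pixels'][130:250,50:190],(400,400)); b=cv2.resize(S['pixels'][70:190,180:320],(400,400)); save('p1',np.hstack([a,b]))
tip=robot.get_state()['tcp_pos']-[0,0,19]; print(proj(T,tip),proj(S,tip))
E
```

```text
[472.01203184 182.32173122 123.94776306]
[[100.67953969 224.84009895]] [[225.42372661 131.6590116 ]]
```

View pics/p1.png

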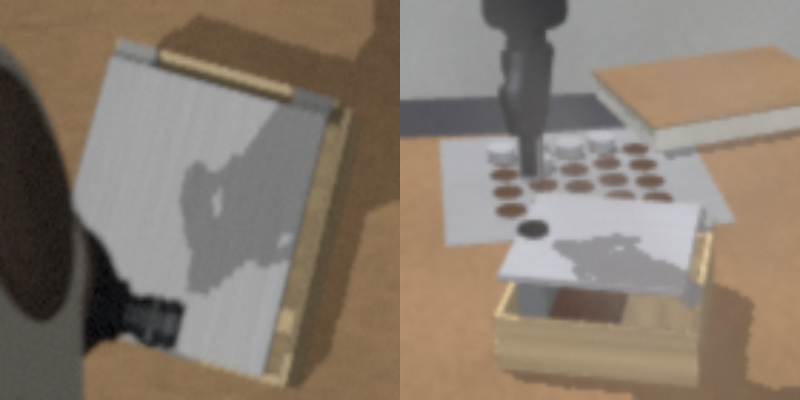

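```bash
python3 - <<'E'
from h import *
S=robot.read_camera('side'); 
save('p2',cv2.resize(S['pixels'][70:150,195:265],(700,600),interpolation=cv2.INTER_CUBIC))
print(robot.get_state()['grip_width'],robot.get_state()['tcp_pos'])
E
```

```text
-0.02918123568845468 [471.73010099 183.64615498 125.00858968]
```

View pics/p2.png

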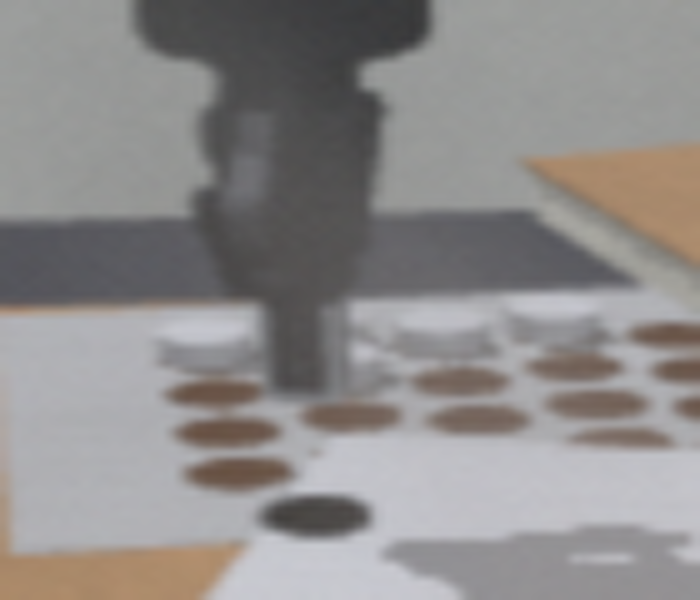

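```bash
python3 - <<'E'
from h import *
S=robot.read_camera('side');T=robot.read_camera('top')
for z in (83,106,119,125,132,140): print(z,proj(S,[472,184,z]).round(1),proj(S,[472,170,z]).round(1),proj(T,[472,170,z]).round(1))
save('p3',cv2.resize(T['pixels'][190:260,60:140],(800,600),interpolation=cv2.INTER_CUBIC))
s=robot.get_state();print(s['tcp_pos'],s['time'],s['ft_force'])
E
```

```text
83 [[225.8 138.8]] [[225.9 140.8]] [[110.4 225.7]]
106 [[225.4 131.1]] [[225.5 133.1]] [[106.6 224.8]]
119 [[225.2 126.6]] [[225.3 128.6]] [[104.4 224.2]]
125 [[225.1 124.6]] [[225.1 126.5]] [[103.3 224. ]]
132 [[224.9 122.1]] [[225. 124.]] [[102.1 223.7]]
140 [[224.8 119.3]] [[224.9 121.2]] [[100.7 223.3]]
[471.54810435 184.91937174 125.9743264 ] 2.65 [-0.8702344  -0.05889966  0.14474196]
```

View pics/p3.png

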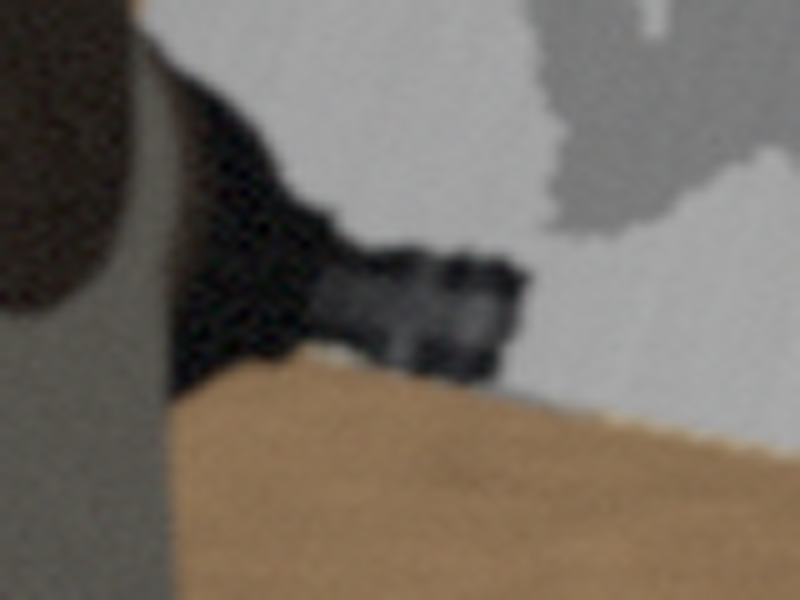

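>>> carry_out:
  plan:
    - [0,0,-1,0,0]
    - [0,0,-1.7,0,0]
    - [0,0,-2.0,0,0]
    - [0,0,-2.0,0,0]
    - [0,0,-2.0,0,0]

```text
time: 3.15
tcp_pos: [471.7, 184.2, 105.2]
ee_rot: [-0.442, 0.552, 0.442, 0.552]
ft_force: [0.2, -0.4, 0.7]
grip_width: 0.3
```

```bash
python3 - <<'E'
from h import *
S=robot.read_camera('side')
save('p4',cv2.resize(S['pixels'][90:160,195:265],(600,600),interpolation=cv2.INTER_CUBIC))
s=robot.get_state();print(s['tcp_pos'],s['time'],s['ft_force'])
E
```

```text
[471.74592075 184.12356959 105.3637909 ] 3.2 [-0.10248476 -0.14701364  0.24912345]
```

View pics/p4.png

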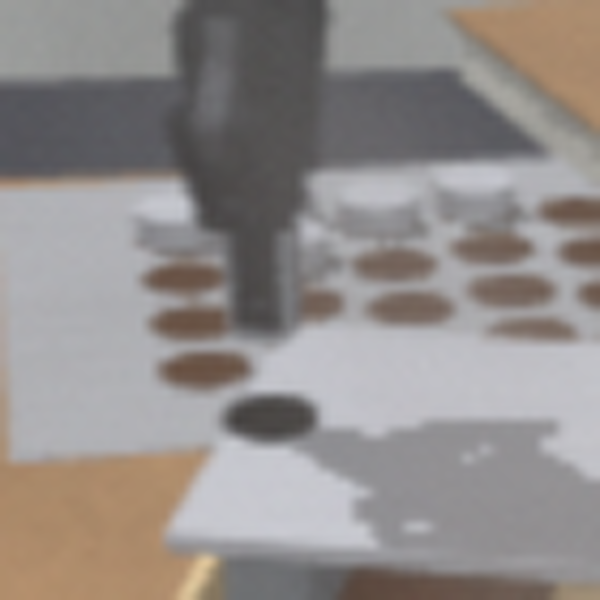

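>>> carry_out:
  plan:
    - [0,0,-0.2,0,0]
    - [0,0,-0.3,0,0]
    - [0,0,-0.4,0,0]
    - [0,0,-0.4,0,0]

```text
time: 3.6
tcp_pos: [471.6, 183.9, 101.0]
ee_rot: [-0.442, 0.552, 0.442, 0.552]
ft_force: [0.4, 1.3, 1.1]
grip_width: 0.2
```

>>> carry_out:
  plan:
    - [0,0,-0.1,0,0]
    - [0,0,-0.2,0,0]
    - [0,0,-0.3,0,0]
    - [0,0,-0.3,0,0]

```text
time: 4.0
tcp_pos: [471.6, 184.0, 98.0]
ee_rot: [-0.442, 0.552, 0.442, 0.552]
ft_force: [-0.3, -0.5, -0.1]
grip_width: -0.0
```

>>> carry_out:
  plan:
    - [0,0,-0.2,0,0]
    - [0,0,-0.3,0,0]
    - [0,0,-0.4,0,0]
    - [0,0,-0.4,0,0]

```text
time: 4.4
tcp_pos: [471.6, 184.0, 94.0]
ee_rot: [-0.442, 0.552, 0.442, 0.552]
ft_force: [0.5, 0.4, 0.6]
grip_width: -0.1
```

>>> carry_out:
  plan:
    - [0,0,-0.1,0,0]
    - [0,0,-0.2,0,0]
    - [0,0,-0.3,0,0]
    - [0,0,-0.3,0,0]

```text
time: 4.8
tcp_pos: [471.6, 184.0, 91.0]
ee_rot: [-0.442, 0.552, 0.442, 0.552]
ft_force: [-0.3, -0.1, 0.3]
grip_width: 0.1
```

```bash
python3 - <<'E'
from h import *
S=robot.read_camera('side');T=robot.read_camera('top')
a=cv2.resize(S['pixels'][90:160,195:265],(400,400),interpolation=cv2.INTER_CUBIC)
b=cv2.resize(T['pixels'][190:260,60:130],(400,400),interpolation=cv2.INTER_CUBIC)
save('p5',np.hstack([a,b]))
s=robot.get_state();print(s['tcp_pos'],s['time'],s['ft_force'],s['joint_torque'].round(1),s['joint_pos'])
E
```

```text
[471.68118612 183.98789523  91.14808916] 4.9 [-0.17268613  0.34945298 -0.71463748] [  0.  -61.  -52.1  -0.   -0.    0. ] [ 2.19714357e-01  9.40919491e-02  1.77975920e+00 -1.22878969e-04
  1.26782330e+00 -1.13025344e+00]
```

View pics/p5.png

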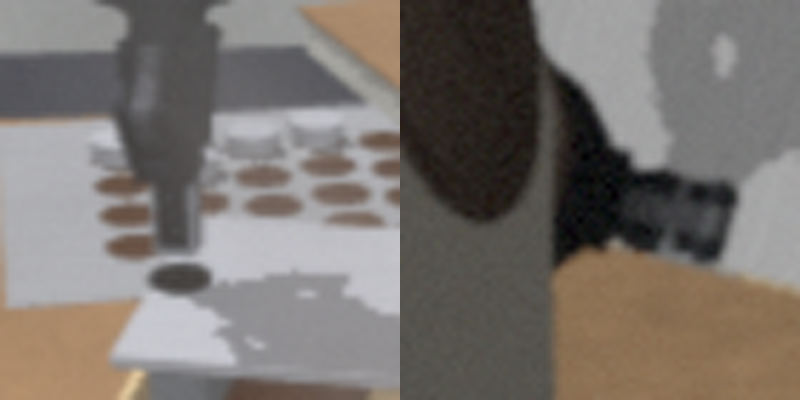

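```bash
python3 - <<'E'
from h import *
S=robot.read_camera('side');T=robot.read_camera('top')
def tri(a,b):
    o1,d1=ray(T,a);o2,d2=ray(S,b); A=np.c_[d1,-d2]; t=np.linalg.lstsq(A,o2-o1,rcond=None)[0]
    p,q=o1+d1*t[0],o2+d2*t[1]; return ((p+q)/2).round(1),np.linalg.norm(p-q).round(1)
print(tri((118,229),(225.8,133.8)))
print('pad',tri((103.7,226.2),(226.8,138.5)))
save('p6',cv2.resize(T['pixels'][195:255,80:150],(700,600),interpolation=cv2.INTER_CUBIC))
save('p7',cv2.resize(S['pixels'][110:160,200:260],(720,600),interpolation=cv2.INTER_CUBIC))
E
```

```text
(array([467.8, 144.4, 114.2]), np.float64(10.1))
pad (array([472.9, 183.7,  83.6]), np.float64(3.9))
```

View pics/p6.png

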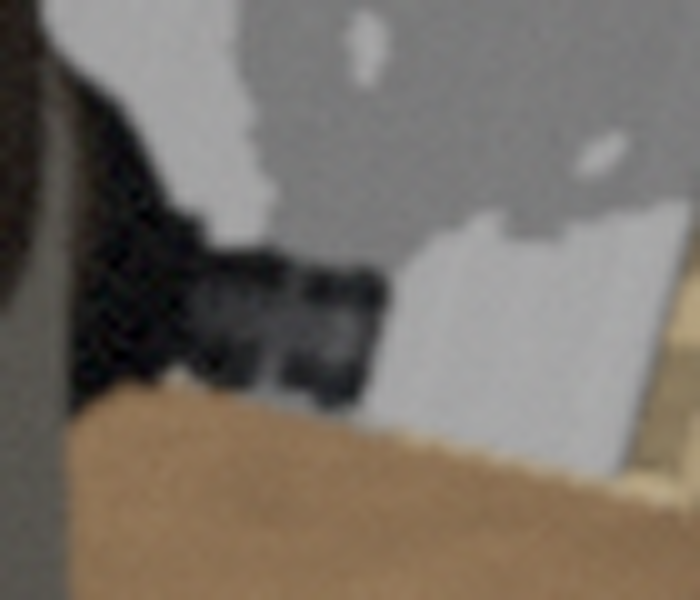

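View pics/p7.png

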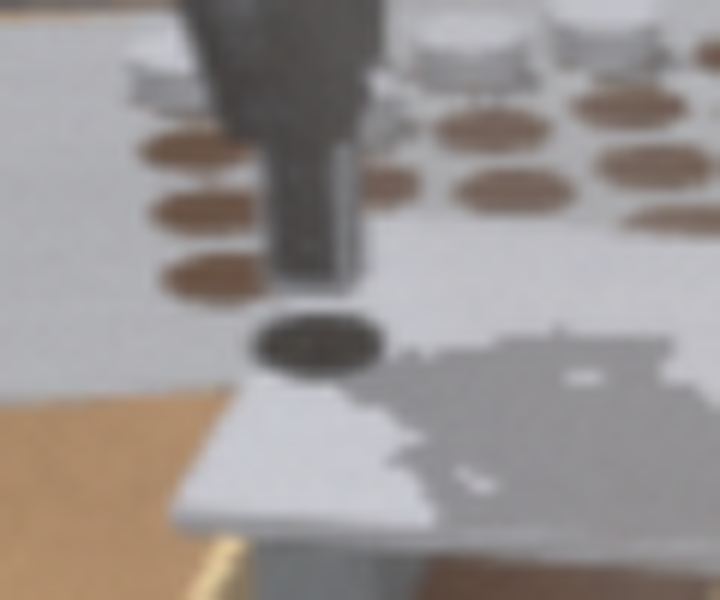

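>>> carry_out:
  plan:
    - [0,0,-0.2,0,0]
    - [0,0,-0.4,0,0]
    - [0,0,-0.6,0,0]
    - [0,0,-0.7,0,0]
    - [0,0,-0.7,0,0]

```text
time: 5.5
tcp_pos: [471.6, 184.0, 84.0]
ee_rot: [-0.442, 0.552, 0.442, 0.552]
ft_force: [0.4, 0.9, 0.7]
grip_width: -0.0
```

```bash
python3 - <<'E'
from h import *
S=robot.read_camera('side')
save('p8',cv2.resize(S['pixels'][110:160,200:260],(720,600),interpolation=cv2.INTER_CUBIC))
s=robot.get_state();print(s['tcp_pos'],s['time'],s['ft_force'])
E
```

```text
[471.66552395 183.98890595  84.09032743] 5.55 [-0.46963824 -0.65447073  0.41655484]
```

View pics/p8.png

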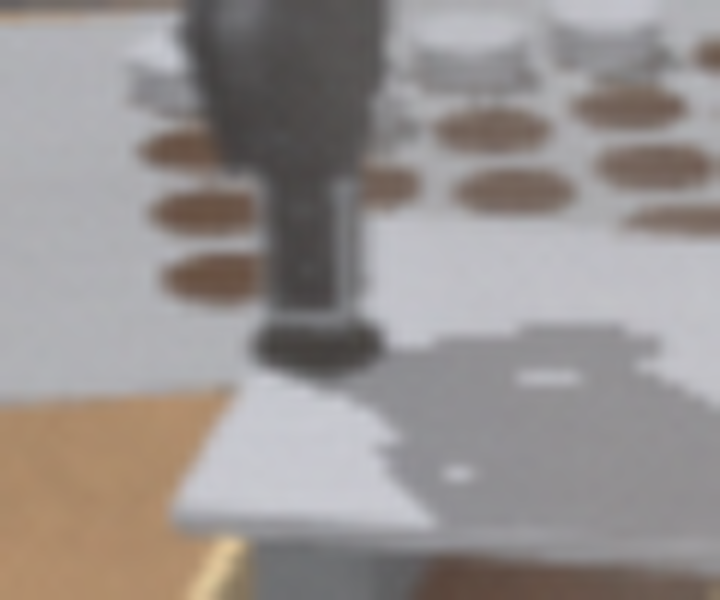

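>>> carry_out:
  plan:
    - [0,0,-0.2,0,0]
    - [0,0,-0.4,0,0]
    - [0,0,-0.5,0,0]
    - [0,0,-0.5,0,0]

```text
time: 5.95
tcp_pos: [471.6, 184.0, 79.0]
ee_rot: [-0.442, 0.552, 0.442, 0.552]
ft_force: [-0.1, 0.3, -0.0]
grip_width: 0.1
```

>>> carry_out:
  plan:
    - [0,0,-0.1,0,0]
    - [0,0,-0.2,0,0]
    - [0,0,-0.3,0,0]
    - [0,0,-0.3,0,0]

```text
time: 6.35
tcp_pos: [471.7, 184.0, 76.3]
ee_rot: [-0.442, 0.552, 0.442, 0.552]
ft_force: [-2.2, 0.3, 5.4]
grip_width: -0.0
```

>>> carry_out:
  plan:
    - [0,0,-0.1,0,0]
    - [0,0,-0.2,0,0]
    - [0,0,-0.2,0,0]

```text
time: 6.65
tcp_pos: [471.6, 184.0, 74.2]
ee_rot: [-0.442, 0.552, 0.442, 0.552]
ft_force: [-4.0, -0.7, 4.3]
grip_width: -0.1
```

```bash
python3 - <<'E'
from h import *
S=robot.read_camera('side')
save('p9',cv2.resize(S['pixels'][110:160,200:260],(720,600),interpolation=cv2.INTER_CUBIC))
s=robot.get_state();print(s['tcp_pos'],s['time'],s['ft_force'])
E
```

```text
[471.57359756 184.07652826  74.26135318] 6.7 [-3.51402129 -0.11216204  4.81347456]
```

View pics/p9.png

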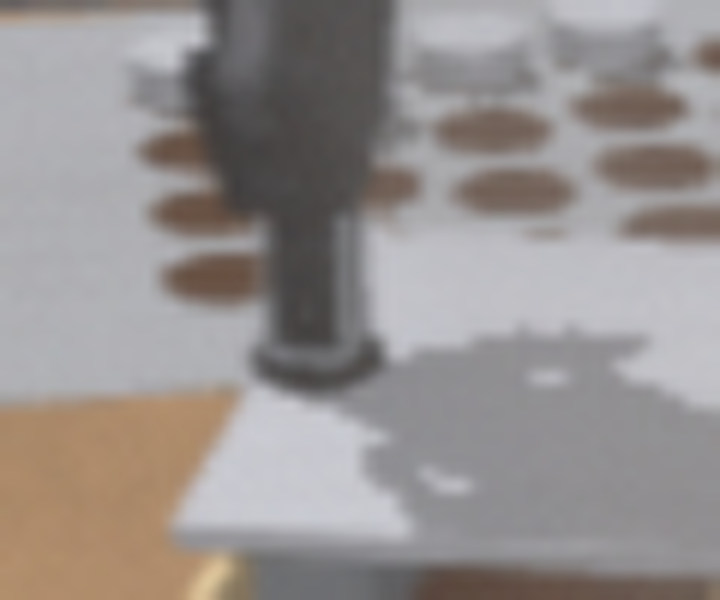

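>>> carry_out:
  plan:
    - [0,0,-0.1,0,0]
    - [0,0,-0.1,0,0]

```text
time: 6.9
tcp_pos: [471.6, 184.1, 73.3]
ee_rot: [-0.442, 0.552, 0.442, 0.552]
ft_force: [-3.9, 0.4, 5.4]
grip_width: 0.2
```

>>> carry_out:
  plan:
    - [0,0,-0.1,0,0]
    - [0,0,-0.1,0,0]

```text
time: 7.1
tcp_pos: [471.6, 184.1, 72.2]
ee_rot: [-0.442, 0.552, 0.442, 0.552]
ft_force: [-3.5, 1.0, 5.9]
grip_width: 0.0
```

>>> carry_out:
  plan:
    - [0,0,-0.1,0,0]
    - [0,0,-0.1,0,0]

```text
time: 7.3
tcp_pos: [471.5, 184.1, 71.2]
ee_rot: [-0.442, 0.552, 0.442, 0.552]
ft_force: [-3.4, 0.4, 4.9]
grip_width: 0.4
```

>>> carry_out:
  plan:
    - [0,0,-0.1,0,0]
    - [0,0,-0.1,0,0]

```text
time: 7.5
tcp_pos: [471.5, 184.1, 70.2]
ee_rot: [-0.442, 0.552, 0.442, 0.552]
ft_force: [-4.2, 1.3, 5.4]
grip_width: -0.1
```

>>> carry_out:
  plan:
    - [0,0,-0.1,0,0]
    - [0,0,-0.1,0,0]

```text
time: 7.7
tcp_pos: [471.5, 184.1, 69.2]
ee_rot: [-0.442, 0.552, 0.442, 0.552]
ft_force: [-2.8, 0.1, 5.1]
grip_width: -0.1
```

>>> carry_out:
  plan:
    - [0,0,-0.1,0,0]
    - [0,0,-0.1,0,0]

```text
time: 7.9
tcp_pos: [471.5, 184.1, 68.2]
ee_rot: [-0.442, 0.552, 0.442, 0.552]
ft_force: [-2.9, 0.3, 4.7]
grip_width: -0.0
```

>>> carry_out:
  plan:
    - [0,0,-0.1,0,0]
    - [0,0,-0.1,0,0]

```text
time: 8.1
tcp_pos: [471.6, 184.1, 67.2]
ee_rot: [-0.442, 0.552, 0.442, 0.552]
ft_force: [-3.2, 0.9, 3.5]
grip_width: 0.1
```

>>> carry_out:
  plan:
    - [0,0,-0.05,0,0]
    - [0,0,-0.05,0,0]

```text
time: 8.3
tcp_pos: [471.6, 184.1, 66.7]
ee_rot: [-0.442, 0.552, 0.442, 0.552]
ft_force: [-3.0, 1.9, 5.1]
grip_width: -0.2
```

>>> carry_out:
  plan:
    - [0,0,-0.05,0,0]
    - [0,0,-0.05,0,0]

```text
time: 8.5
tcp_pos: [471.7, 184.1, 66.2]
ee_rot: [-0.442, 0.552, 0.442, 0.552]
ft_force: [-4.1, 0.6, 5.9]
grip_width: -0.2
```

>>> carry_out:
  plan:
    - [0,0,-0.05,0,0]
    - [0,0,-0.05,0,0]

```text
time: 8.7
tcp_pos: [471.6, 184.1, 65.7]
ee_rot: [-0.442, 0.552, 0.442, 0.552]
ft_force: [-3.8, 0.7, 4.8]
grip_width: 0.1
```

>>> carry_out:
  plan:
    - [0,0,-0.1,0,0]
    - [0,0,-0.1,0,0]

```text
time: 8.9
tcp_pos: [471.7, 184.1, 64.7]
ee_rot: [-0.442, 0.552, 0.442, 0.552]
ft_force: [-4.7, -0.4, 6.6]
grip_width: 0.1
```

>>> carry_out:
  plan:
    - [0,0,-0.1,0,0]
    - [0,0,-0.1,0,0]

```text
time: 9.1
tcp_pos: [471.7, 184.1, 63.9]
ee_rot: [-0.442, 0.552, 0.442, 0.552]
ft_force: [-5.3, 1.7, 10.4]
grip_width: -0.1
```

>>> carry_out:
  plan:
    - [0,0,-0.02,0,0]
    - [0,0,-0.02,0,0]

```text
time: 9.3
tcp_pos: [471.7, 184.1, 63.8]
ee_rot: [-0.442, 0.552, 0.442, 0.552]
ft_force: [-5.7, 0.5, 10.2]
grip_width: 0.2
```

>>> carry_out:
  plan:
    - [0,0,-0.02,0,0]
    - [0,0,-0.03,0,0]
    - [0,0,-0.03,0,0]

```text
time: 9.6
tcp_pos: [471.7, 184.1, 63.6]
ee_rot: [-0.442, 0.552, 0.442, 0.552]
ft_force: [-6.1, 0.5, 11.0]
grip_width: -0.0
```

>>> carry_out:
  plan:
    - [0,0,2,0,0]
    - [-1,0,6,0,0]
    - [-4,1,9,0,2]
    - [-8,1,12,0,4]
    - [-8,-3,12,0,8.5]
    - [-8,-8,12,0,8.5]
    - [-8,-13,12,0,8.5]
    - [-7,-18,12,0,8.5]
    - [-6,-23,12,0,8.5]
    - [-5,-28,12,0,8.5]
    - [-4,-33,12,0,8.5]
    - [-3,-38,12,0,8.5]
    - [-2,-43,12,0,8.5]
    - [-1.3,-48.9,12,0,8.5]
    - [-1.3,-48.9,10,0,8.5]
    - [-1.3,-48.9,8,0,8.5]
    - [-1.3,-48.9,8,0,8.5]
    - [-1.3,-48.9,8,0,8.5]

```text
time: 11.4
tcp_pos: [458.7, -304.9, 143.5]
ee_rot: [-0.442, 0.552, 0.442, 0.552]
ft_force: [0.3, 0.5, 0.3]
grip_width: 84.9
```

```bash
python3 - <<'E'
from h import *
S=robot.read_camera('side');T=robot.read_camera('top')
save('q1',cv2.resize(S['pixels'],(800,600)));save('q2',cv2.resize(T['pixels'],(800,600)))
s=robot.get_state();print(s['tcp_pos'],s['time'],s['ft_force'])
E
```

```text
[ 459.14738933 -304.96227346  144.49291899] 11.5 [-0.12997666  0.298001   -0.99501534]
```

View pics/q1.png

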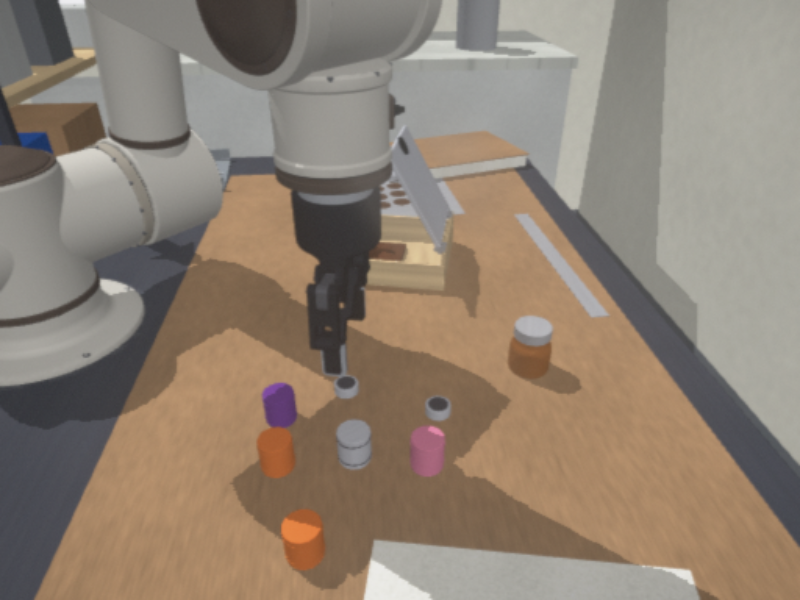

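View pics/q2.png

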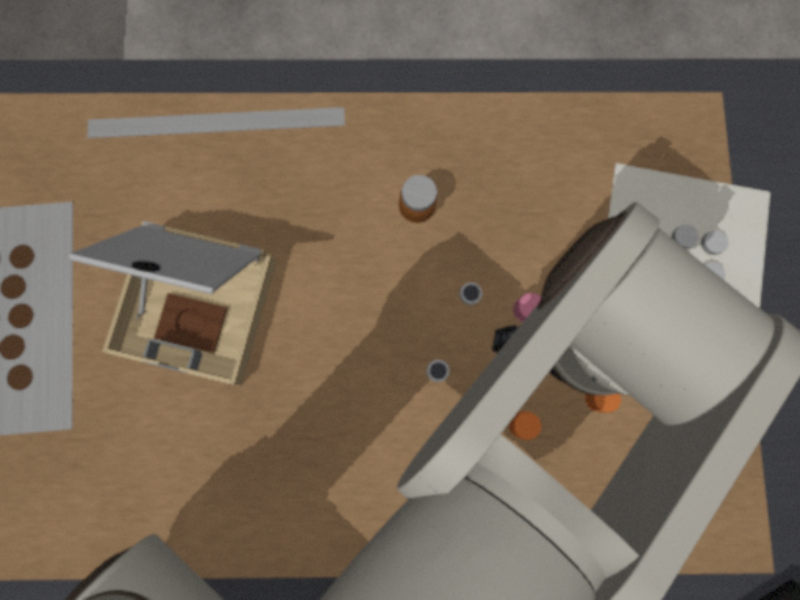

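```bash
python3 - <<'E'
from h import *
S=robot.read_camera('side');T=robot.read_camera('top')
s=robot.get_state();t=s['tcp_pos'];print(t,s['time'],s['grip_width'])
d=np.array([.218,.976,0])
for dz in(-19,0,6,19):
  for k in (-48,48): print(dz,k,(proj(S,t+d*k+[0,0,dz])).round(1)[0])
save('q3',cv2.resize(S['pixels'][130:310,170:290],(400,600),interpolation=cv2.INTER_CUBIC))
save('q4',cv2.resize(T['pixels'][145:255,55:185],(800,600),interpolation=cv2.INTER_CUBIC))
save('q5',cv2.resize(S['pixels'][70:190,200:300],(500,600),interpolation=cv2.INTER_CUBIC))
E
```

```text
[ 459.11769657 -304.9406638   144.37622015] 11.6 85.14266602016758
-19 -48 [215.4 259.6]
-19 48 [228.  221.3]
0 -48 [214.6 249.9]
0 48 [227.5 212.2]
6 -48 [214.3 246.8]
6 48 [227.3 209.3]
19 -48 [213.7 239.8]
19 48 [226.9 202.9]
```

View pics/q3.png

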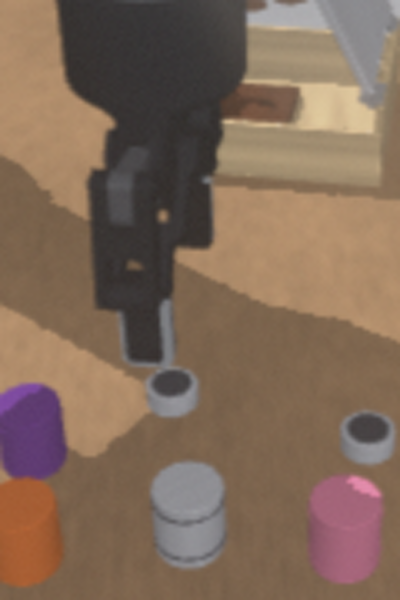

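View pics/q4.png

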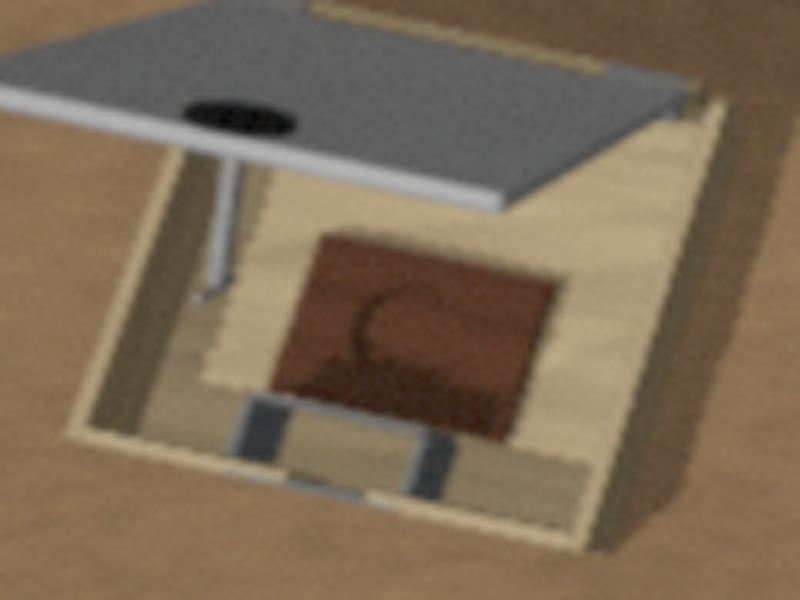

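View pics/q5.png

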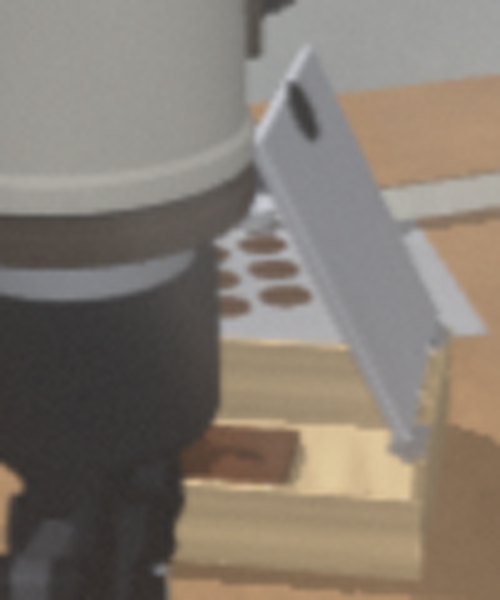

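```bash
python3 - <<'E'
from h import *
S=robot.read_camera('side');T=robot.read_camera('top')
f=lambda p:(55+p[0]/6.1538,145+p[1]/5.4545)
for n,p in (('hole',(414,334)),('plate',(417,335))): print(n,at_z(T,f(p),13).round(1))
for p in ((325,235),(562,275),(505,440),(275,390)): print(at_z(T,f(p),13).round(1))
# case tray top corners: front-left(70,432) front-right(585,548) z=48 ; 
for p in ((70,432),(585,548)): print('wall',at_z(T,f(p),48).round(1))
q=[at_z(T,f(p),48) for p in ((70,432),(585,548))]; v=q[0]-q[1]; print(np.linalg.norm(v),np.arctan2(v[1],v[0])-np.pi/2)
E
```

```text
hole [521.7 168.6  13. ]
plate [521.3 167.5  13. ]
[563.8 203.6  13. ]
[546.3 114.9  13. ]
[477.3 133.2  13. ]
[498.6 218.5  13. ]
wall [478.6 276.8  48. ]
wall [431.8  94.3  48. ]
188.43887380635698 -0.25112782924080057
```

>>> carry_out:
  plan:
    - [0,0,-3,0,8.5]
    - [0,0,-7,0,8.5]
    - [0,0,-9,0,8.5]
    - [0,0,-9.5,0,8.5]
    - [0,0,-9.5,0,8.5]

```text
time: 12.2
tcp_pos: [458.7, -305.0, 48.4]
ee_rot: [-0.442, 0.552, 0.442, 0.552]
ft_force: [-0.5, -0.0, 0.7]
grip_width: 85.2
```

```bash
python3 - <<'E'
from h import *
S=robot.read_camera('side');T=robot.read_camera('top')
save('r1',cv2.resize(S['pixels'][200:320,170:290],(600,600),interpolation=cv2.INTER_CUBIC))
s=robot.get_state();print(s['tcp_pos'],s['time'],s['ft_force'])
E
```

```text
[ 459.31146673 -305.49967548   49.66402593] 12.3 [ 0.15153558 -0.12652786  0.04402384]
```

View pics/r1.png

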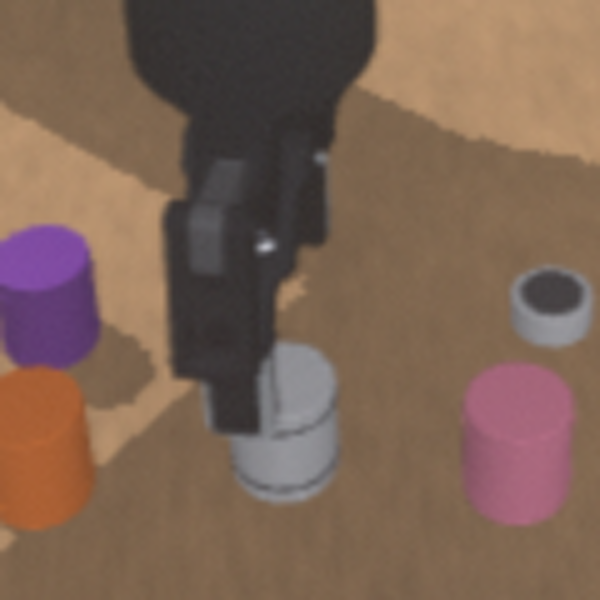

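```bash
python3 - <<'E'
from h import *
S=robot.read_camera('side')
t=robot.get_state()['tcp_pos'];d=np.array([.218,.976,0])
for k in(-43,-48,-55): print(proj(S,t+d*k+[0,0,19]).round(1))
print('plug top by side', proj(S,[459.5,-305,42]).round(1))
E
```

```text
[[218.5 284.3]]
[[217.8 286.7]]
[[216.8 290. ]]
plug top by side [[224.9 276.7]]
```

>>> carry_out:
  plan:
    - [0,0,-2,0,8.5]
    - [0,0,-3.5,0,8.5]
    - [0,0,-4.3,0,8.5]
    - [0,0,-4.3,0,8.5]

```text
time: 12.75
tcp_pos: [458.6, -305.0, 5.1]
ee_rot: [-0.442, 0.552, 0.442, 0.552]
ft_force: [-0.5, 0.7, 0.3]
grip_width: 84.9
```

```bash
python3 - <<'E'
from h import *
S=robot.read_camera('side');T=robot.read_camera('top')
save('r2',cv2.resize(S['pixels'][200:320,170:290],(600,600),interpolation=cv2.INTER_CUBIC))
s=robot.get_state();print(s['tcp_pos'],s['time'],s['ft_force'])
E
```

```text
[ 459.08371267 -305.35378094    6.10968561] 12.85 [-0.58877662 -0.31687415  0.56816024]
```

View pics/r2.png

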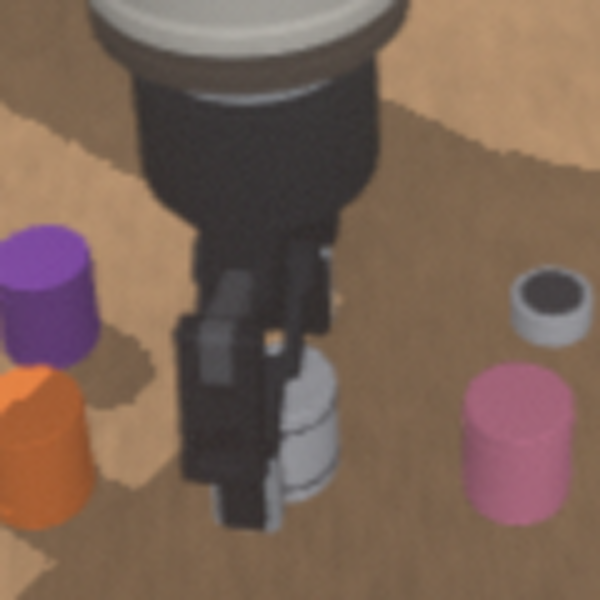

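>>> carry_out:
  plan:
    - [0.2,0,0,0,8.5]
    - [0.2,0,0,0,6]
    - [0.2,0,0,0,4.5]
    - [0.2,0,0,0,3.5]
    - [0.2,0,0,0,3]
    - [0.2,0,0,0,3]
    - [0.2,0,0,0,3]
    - [0.2,0,0,0,3]
  force: 40

```text
time: 13.65
tcp_pos: [460.8, -305.1, 5.5]
ee_rot: [-0.442, 0.552, 0.442, 0.552]
ft_force: [-0.9, 1.5, 5.0]
grip_width: 37.0
```

```bash
python3 - <<'E'
from h import *
S=robot.read_camera('side');T=robot.read_camera('top')
save('r3',cv2.resize(S['pixels'][220:320,180:280],(600,600),interpolation=cv2.INTER_CUBIC))
s=robot.get_state();print(s['tcp_pos'],s['time'],s['ft_force'],s['grip_width'])
E
```

```text
[ 460.77113403 -305.05467417    5.47241294] 13.75 [-0.91897875  1.64036727  5.92731619] 36.907415729683606
```

View pics/r3.png

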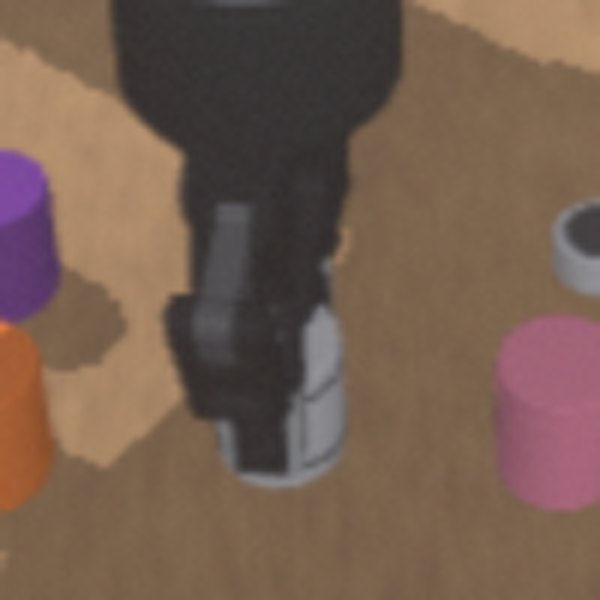

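```bash
python3 - <<'E'
from h import *
S=robot.read_camera('side')
for y in(-325,-330,-335):
  for z in (0,5,10,15): print(y,z,proj(S,[456,y,z]).round(1))
print(proj(S,[461,-305,0]).round(1),180+282/6,'bottom near',proj(S,[461,-324,0]).round(1),220+488/6)
E
```

```text
-325 0 [[224.2 302.6]]
-325 5 [[224.1 300.6]]
-325 10 [[223.9 298.6]]
-325 15 [[223.8 296.6]]
-330 0 [[224.3 304.8]]
-330 5 [[224.1 302.9]]
-330 10 [[224.  300.9]]
-330 15 [[223.8 298.9]]
-335 0 [[224.3 307.1]]
-335 5 [[224.2 305.2]]
-335 10 [[224.  303.2]]
-335 15 [[223.9 301.2]]
[[226.9 293.6]] 227.0 bottom near [[227.1 301.9]] 301.3333333333333
```

>>> carry_out:
  plan:
    - [0,0,2,0,3]
    - [0,0,6,0,3]
    - [0,3,10,0,3]
    - [0,7,13,0,3]
    - [0,12,13,0,3]
    - [0,17,13,0,3]
    - [0,22,13,0,3]
    - [0,27,13,0,3]
    - [0,32,13,0,3]
    - [0,36,13,0,3]
    - [1,40,13,0,3]
    - [2,43,13,0,3]
    - [4,46,12,0,3]
    - [5.5,47,11,0,3]
    - [6.1,47.6,9,0,3]
    - [6.1,47.6,8,0,3]
    - [6.1,47.6,8,0,3]
    - [6.1,47.6,8,0,3]

```text
time: 15.6
tcp_pos: [521.5, 170.6, 85.6]
ee_rot: [-0.442, 0.552, 0.442, 0.552]
ft_force: [-0.3, 0.4, -0.2]
grip_width: 36.9
```

```bash
python3 - <<'E'
from h import *
S=robot.read_camera('side');T=robot.read_camera('top')
save('s1',cv2.resize(S['pixels'][60:200,190:330],(600,600),interpolation=cv2.INTER_CUBIC))
save('s2',cv2.resize(T['pixels'][135:265,40:200],(738,600),interpolation=cv2.INTER_CUBIC))
s=robot.get_state();print(s['tcp_pos'],s['time'],s['ft_force'],s['grip_width'])
t=s['tcp_pos']; print('pred plug bottom',proj(S,t-[0,0,5.5]).round(1), 'hole center pred', [proj(S,[x,y,13]).round(1) for x,y in ((522,168.5),(524,172),(526,175.7))])
E
```

```text
[521.8692567  170.66533753  86.23486924] 15.7 [ 0.07843799 -0.11000877 -1.1815834 ] 37.06768017869952
pred plug bottom [[243.9 140.8]] hole center pred [array([[244.5, 162.9]]), array([[245.1, 162.3]]), array([[245.7, 161.6]])]
```

View pics/s1.png

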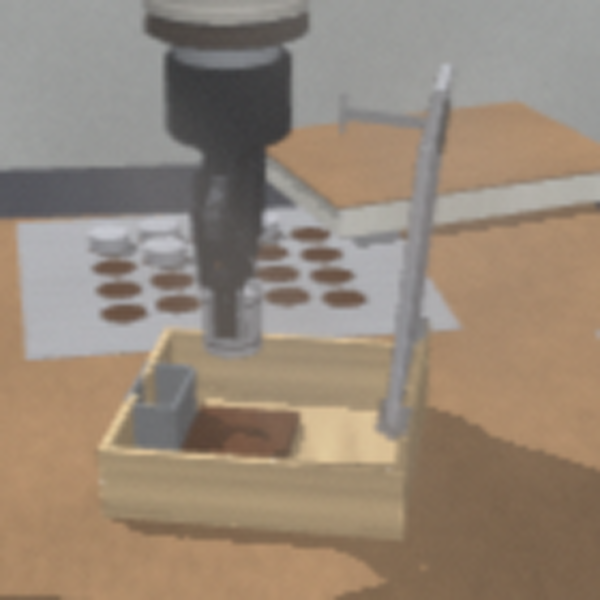

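View pics/s2.png

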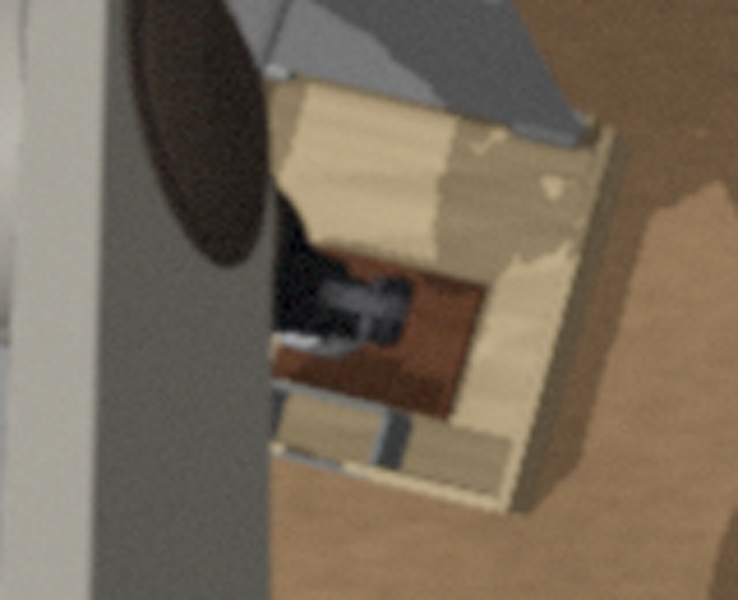

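```bash
python3 - <<'E'
from h import *
S=robot.read_camera('side')
I=S['pixels'].copy()
I=cv2.resize(I[130:175,215:275],(800,600),interpolation=cv2.INTER_CUBIC); k=800/60
a=np.linspace(0,2*np.pi,80)
for (x,y),c in (((522,168.5),(0,255,0)),((525,172),(255,0,0)),((528,176),(0,0,255))):
    P=np.c_[x+21*np.cos(a),y+21*np.sin(a),13+0*a]; q=((proj(S,P)-[215-.5,130-.5])*k).astype(int)
    cv2.polylines(I,[q],True,c,1)
save('s3',I)
E
```

```text
(no output)
```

View pics/s3.png

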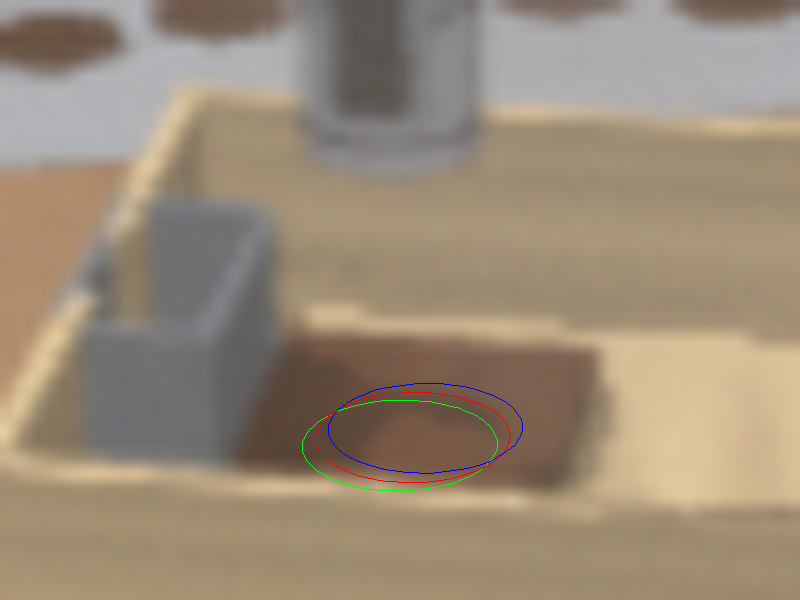

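```bash
python3 - <<'E'
from h import *
S=robot.read_camera('side')
I=S['pixels'][150:172,225:265].astype(float)
I=np.clip((I-40)*2.2,0,255).astype(np.uint8)
save('s4',cv2.resize(I,(800,440),interpolation=cv2.INTER_CUBIC))
E
```

```text
(no output)
```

View pics/s4.png

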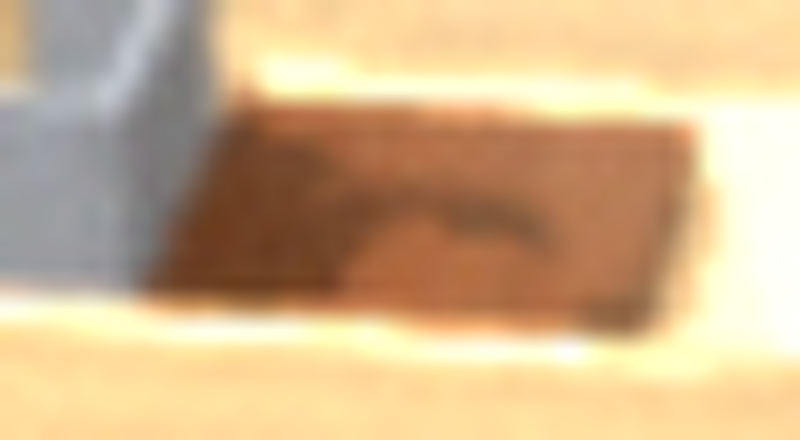

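>>> carry_out:
  plan:
    - [0.2,-0.1,-1,0,3]
    - [0.2,-0.1,-3,0,3]
    - [0.2,-0.1,-5,0,3]
    - [0.2,-0.1,-6.3,0,3]
    - [0.2,-0.1,-6.3,0,3]
    - [0.2,-0.1,-6.3,0,3]

```text
time: 16.4
tcp_pos: [523.9, 170.0, 22.5]
ee_rot: [-0.442, 0.552, 0.442, 0.552]
ft_force: [-0.1, -0.5, -1.8]
grip_width: 36.8
```

```bash
python3 - <<'E'
from h import *
S=robot.read_camera('side');T=robot.read_camera('top')
I=S['pixels'][135:175,215:275].astype(float)
I=np.clip((I-30)*1.8,0,255).astype(np.uint8)
a=cv2.resize(I,(780,520),interpolation=cv2.INTER_CUBIC)
save('s5',a)
save('s6',cv2.resize(T['pixels'][170:240,80:160],(686,600),interpolation=cv2.INTER_CUBIC))
s=robot.get_state();print(s['tcp_pos'],s['time'],s['ft_force'],s['grip_width'])
E
```

```text
[524.2601575  170.08410036  23.1050108 ] 16.5 [ 0.29896701 -0.46811012 -1.01927677] 36.74884007189654
```

View pics/s5.png

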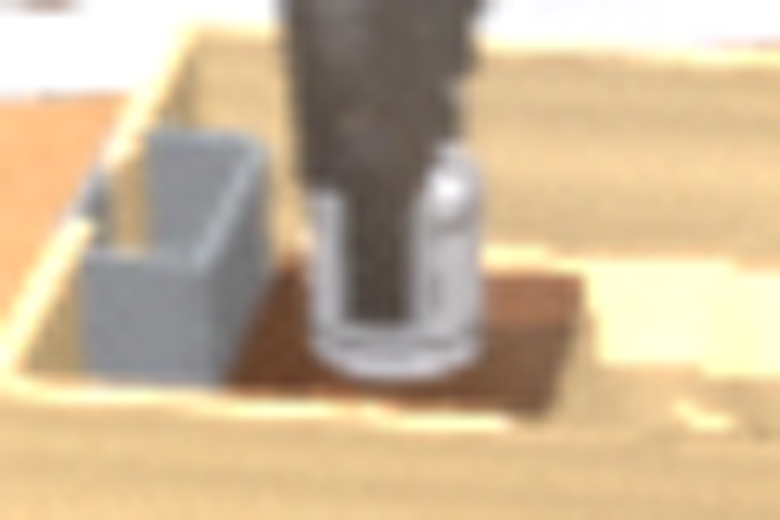

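View pics/s6.png

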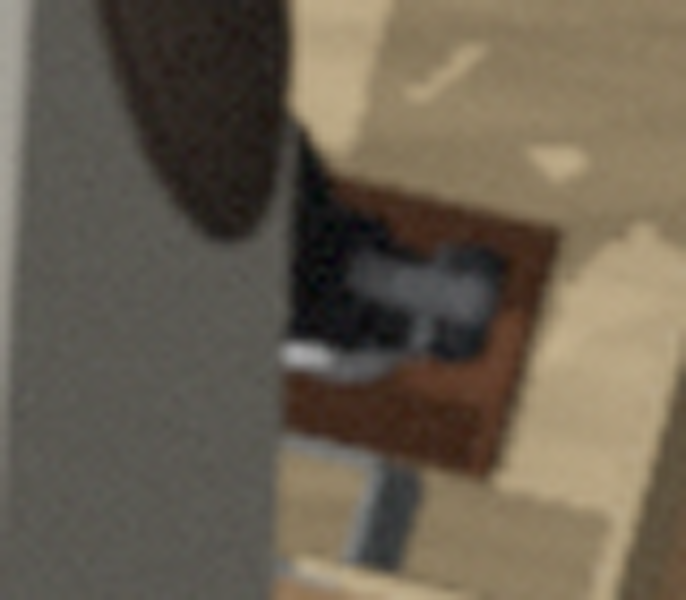

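>>> carry_out:
  plan:
    - [0,0,-0.2,0,3]
    - [0,0,-0.4,0,3]
    - [0,0,-0.5,0,3]
    - [0,0,-0.5,0,3]

```text
time: 16.9
tcp_pos: [523.7, 170.1, 17.1]
ee_rot: [-0.442, 0.552, 0.442, 0.552]
ft_force: [-0.4, 1.8, -2.0]
grip_width: 37.0
```

>>> carry_out:
  plan:
    - [0,0,-0.1,0,3]
    - [0,0,-0.2,0,3]
    - [0,0,-0.2,0,3]

```text
time: 17.2
tcp_pos: [523.7, 170.1, 15.1]
ee_rot: [-0.442, 0.552, 0.442, 0.552]
ft_force: [1.5, 2.6, -2.1]
grip_width: 37.0
```

>>> carry_out:
  plan:
    - [0,0.1,-0.1,0,3]
    - [0,0.1,-0.2,0,3]
    - [0,0.1,-0.2,0,3]

```text
time: 17.5
tcp_pos: [523.5, 170.9, 12.9]
ee_rot: [-0.442, 0.552, 0.442, 0.552]
ft_force: [0.1, 0.6, -1.2]
grip_width: 37.0
```

>>> carry_out:
  plan:
    - [0,0.05,-0.1,0,3]
    - [0,0.05,-0.1,0,3]

```text
time: 17.7
tcp_pos: [523.6, 171.5, 12.0]
ee_rot: [-0.442, 0.552, 0.442, 0.552]
ft_force: [-0.3, 0.3, -2.3]
grip_width: 37.1
```

>>> carry_out:
  plan:
    - [0,0,-0.05,0,3]
    - [0,0,-0.05,0,3]

```text
time: 17.9
tcp_pos: [523.7, 171.5, 11.6]
ee_rot: [-0.442, 0.552, 0.442, 0.552]
ft_force: [-0.8, -0.6, -1.1]
grip_width: 37.0
```

>>> carry_out:
  plan:
    - [0,0,-0.03,0,3]
    - [0,0,-0.03,0,4]
    - [0,0,-0.03,0,5]
    - [0,0,-0.03,0,6.5]
    - [0,0,-0.03,0,6.5]
    - [0,0,1,0,6.5]
    - [0,0,3,0,6.5]
    - [0,0,6,0,6.5]
    - [-2,0,10,0,6.5]
    - [-2,0,13,0,5]
    - [-2,0,13,0,3]

```text
time: 19.0
tcp_pos: [505.2, 171.9, 146.9]
ee_rot: [-0.443, 0.55, 0.441, 0.554]
ft_force: [0.9, 0.5, -0.9]
grip_width: 37.0
```

```bash
python3 - <<'E'
from h import *
S=robot.read_camera('side');T=robot.read_camera('top')
a=cv2.resize(S['pixels'][100:180,210:310],(500,400),interpolation=cv2.INTER_CUBIC)
b=cv2.resize(T['pixels'][150:250,60:160],(300,400),interpolation=cv2.INTER_CUBIC)
save('t1',np.hstack([a,b]))
s=robot.get_state();print(s['tcp_pos'],s['time'],s['ft_force'],s['grip_width'])
E
```

```text
[503.89067289 171.56000388 142.59811343] 19.1 [-0.36010633 -0.23748519 -0.69098647] 29.941244996229578
```

View pics/t1.png

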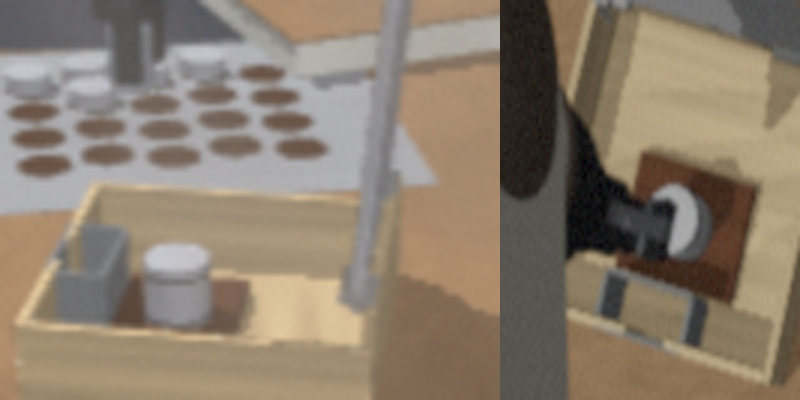

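>>> carry_out:
  plan:
    - [-2,0.5,4,0,0]
    - [-3,1,9,0,0]
    - [-3,1,13.5,0,0]
    - [0,0,13.5,0,0]
    - [4,-0.8,13.5,0,0]
    - [8,-1.6,13.5,0,0]
    - [12,-2.5,13.5,0,0]
    - [15,-3,13.5,0,0]
    - [17,-3.4,13.5,0,0]
    - [17,-3.4,13.5,0,0]
    - [17,-3.4,13.5,0,0]

```text
time: 20.2
tcp_pos: [673.5, 137.4, 275.0]
ee_rot: [-0.441, 0.553, 0.442, 0.551]
ft_force: [-0.6, 0.1, -0.1]
grip_width: 0.2
```

```bash
python3 - <<'E'
from h import *
S=robot.read_camera('side');T=robot.read_camera('top')
a=cv2.resize(S['pixels'][0:180,200:360],(500,560),interpolation=cv2.INTER_CUBIC)
b=cv2.resize(T['pixels'][100:250,60:160],(300,560),interpolation=cv2.INTER_CUBIC)
save('t2',np.hstack([a,b]))
s=robot.get_state();print(s['tcp_pos'],s['time'],s['ft_force'],s['grip_width'])
E
```

```text
[673.06344732 137.71694233 276.29181142] 20.3 [0.86903965 0.91146229 0.69826039] 0.039530935164883374
```

View pics/t2.png

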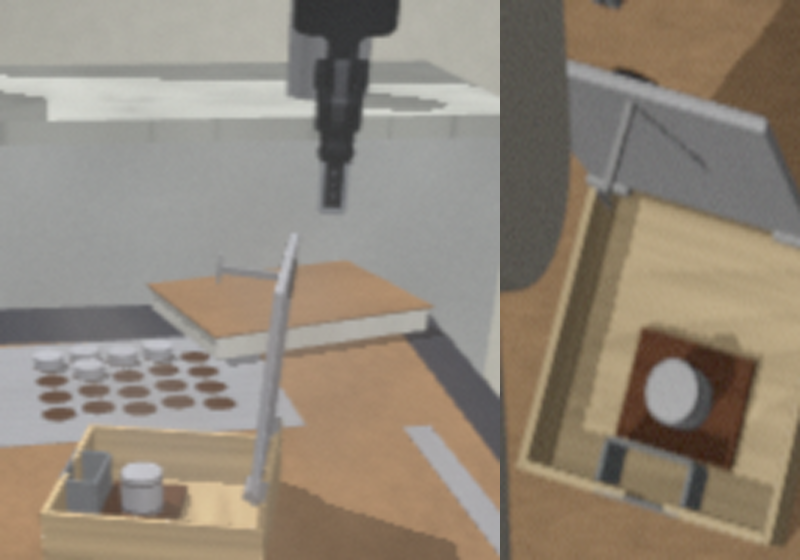

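```bash
cat > traj.py <<'E'
import numpy as np
c=np.array([548,166.]);yaw=-0.225; u=np.array([np.cos(yaw),np.sin(yaw)])
def tcp(th,r,pad=3):
    X=80-r*np.cos(th)+(8+pad)*np.sin(th)+11; Z=72+r*np.sin(th)+(8+pad)*np.cos(th)-5.5
    return np.r_[c+u*X,Z]
if __name__=='__main__':
    p0=np.array([673.2,137.7,224.3])
    for i,th in enumerate(np.arange(1.60,0.0,-0.05)):
        r=157+8*min(1,i/20)
        print(round(th,2),((tcp(th,r)-p0)/10).round(2).tolist())
E
python3 traj.py
```

```text
1.6 [-2.13, 0.45, -0.12]
1.55 [-2.9, 0.63, -0.02]
1.5 [-3.67, 0.8, 0.04]
1.45 [-4.44, 0.98, 0.06]
1.4 [-5.22, 1.16, 0.04]
1.35 [-6.0, 1.34, -0.03]
1.3 [-6.77, 1.51, -0.13]
1.25 [-7.54, 1.69, -0.27]
1.2 [-8.31, 1.87, -0.45]
1.15 [-9.07, 2.04, -0.67]
1.1 [-9.81, 2.21, -0.93]
1.05 [-10.55, 2.38, -1.23]
1.0 [-11.27, 2.54, -1.57]
0.95 [-11.97, 2.71, -1.95]
0.9 [-12.66, 2.86, -2.36]
0.85 [-13.33, 3.02, -2.81]
0.8 [-13.98, 3.16, -3.29]
0.75 [-14.6, 3.31, -3.81]
0.7 [-15.2, 3.44, -4.36]
0.65 [-15.77, 3.57, -4.94]
0.6 [-16.32, 3.7, -5.56]
0.55 [-16.8, 3.81, -6.22]
0.5 [-17.25, 3.91, -6.9]
0.45 [-17.67, 4.01, -7.61]
0.4 [-18.05, 4.09, -8.34]
0.35 [-18.39, 4.17, -9.09]
0.3 [-18.7, 4.24, -9.85]
0.25 [-18.97, 4.31, -10.63]
0.2 [-19.2, 4.36, -11.42]
0.15 [-19.39, 4.4, -12.23]
0.1 [-19.55, 4.44, -13.04]
0.05 [-19.66, 4.46, -13.86]
```

>>> carry_out:
  plan:
    - [0,0,-2,0,0]
    - [0,0,-4,0,0]
    - [0,0,-5.2,0,0]
    - [0,0,-5.2,0,0]

```text
time: 20.7
tcp_pos: [672.7, 137.7, 223.3]
ee_rot: [-0.442, 0.553, 0.442, 0.551]
ft_force: [0.4, -0.5, -0.3]
grip_width: -0.1
```

>>> carry_out:
  plan:
    - [-0.5,0.1,0,0,0]
    - [-1,0.2,0,0,0]
    - [-1.5,0.3,0,0,0]
    - [-1.8,0.4,0,0,0]
    - [-2.1,0.45,0,0,0]
    - [-2.4,0.5,0,0,0]
    - [-2.7,0.6,0,0,0]
    - [-3,0.65,0,0,0]
    - [-3.3,0.7,0,0,0]

```text
time: 21.6
tcp_pos: [640.5, 144.6, 224.6]
ee_rot: [-0.442, 0.552, 0.442, 0.552]
ft_force: [1.5, 0.8, 1.5]
grip_width: 0.2
```

```bash
python3 - <<'E'
from h import *
S=robot.read_camera('side')
save('t3',cv2.resize(S['pixels'][30:180,200:330],(520,600),interpolation=cv2.INTER_CUBIC))
s=robot.get_state();print(s['tcp_pos'],s['time'],s['ft_force'])
E
```

```text
[640.10436245 144.67401868 224.6559156 ] 21.65 [1.49593783 0.11462719 0.59003936]
```

View pics/t3.png

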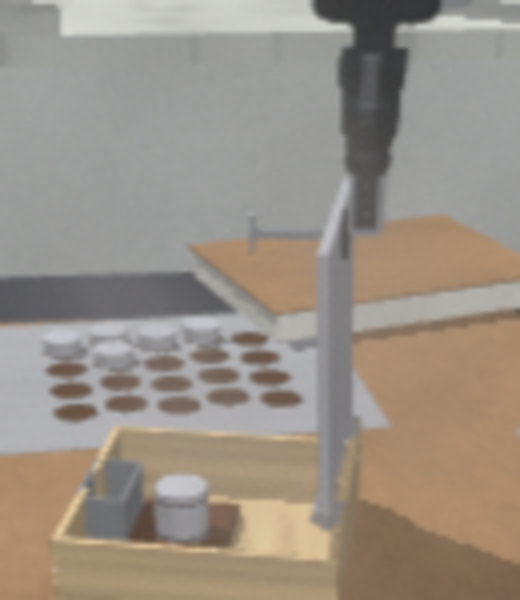

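>>> carry_out:
  plan:
    - [-0.4,0.1,0,0,0]
    - [-0.8,0.2,0,0,0]
    - [-1.2,0.3,0,0,0]
    - [-1.5,0.4,0,0,0]
    - [-1.9,0.45,0,0,0]
    - [-2.3,0.55,0,0,0]
    - [-2.7,0.65,0,0,0]
    - [-3.1,0.75,-0.1,0,0]
    - [-3.45,0.8,-0.15,0,0]
    - [-3.85,0.9,-0.2,0,0]
    - [-4.25,1,-0.3,0,0]
    - [-4.6,1.1,-0.4,0,0]

```text
time: 22.85
tcp_pos: [594.3, 155.6, 220.6]
ee_rot: [-0.442, 0.552, 0.442, 0.552]
ft_force: [3.9, -0.7, 1.1]
grip_width: 0.3
```

>>> carry_out:
  plan:
    - [-0.4,0.1,-0.05,0,0]
    - [-0.8,0.15,-0.15,0,0]
    - [-1.2,0.25,-0.25,0,0]
    - [-1.55,0.35,-0.4,0,0]
    - [-1.9,0.4,-0.55,0,0]
    - [-2.3,0.5,-0.7,0,0]
    - [-2.65,0.6,-0.85,0,0]
    - [-3,0.7,-1,0,0]
    - [-3.35,0.75,-1.15,0,0]
    - [-3.7,0.85,-1.35,0,0]
    - [-4.05,0.9,-1.55,0,0]
    - [-4.4,1,-1.75,0,0]
    - [-4.75,1.05,-1.95,0,0]

```text
time: 24.15
tcp_pos: [546.9, 166.1, 201.0]
ee_rot: [-0.442, 0.552, 0.442, 0.552]
ft_force: [4.1, 0.7, 0.1]
grip_width: 0.2
```

```bash
python3 - <<'E'
from h import *
S=robot.read_camera('side')
save('t4',cv2.resize(S['pixels'][30:180,200:330],(520,600),interpolation=cv2.INTER_CUBIC))
s=robot.get_state();print(s['tcp_pos'],s['time'],s['ft_force'])
E
```

```text
[546.3787168  166.16913731 200.73412564] 24.2 [3.47219904 1.12568754 0.67027949]
```

View pics/t4.png

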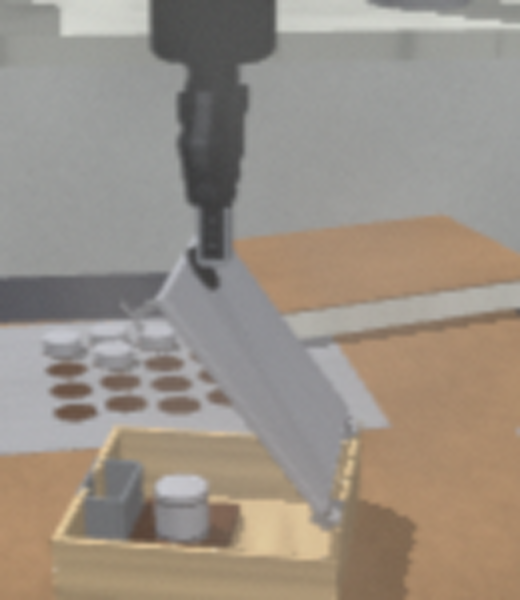

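>>> carry_out:
  plan:
    - [-0.35,0.1,-0.2,0,0]
    - [-0.7,0.15,-0.45,0,0]
    - [-1.05,0.25,-0.7,0,0]
    - [-1.35,0.3,-0.95,0,0]
    - [-1.65,0.4,-1.2,0,0]
    - [-1.95,0.45,-1.45,0,0]
    - [-2.25,0.5,-1.75,0,0]
    - [-2.55,0.6,-2,0,0]
    - [-2.85,0.65,-2.3,0,0]
    - [-3.1,0.7,-2.6,0,0]
    - [-3.4,0.8,-2.9,0,0]
    - [-3.65,0.85,-3.2,0,0]
    - [-3.9,0.9,-3.55,0,0]
    - [-4.15,0.95,-3.85,0,0]

```text
time: 25.6
tcp_pos: [505.5, 175.6, 162.4]
ee_rot: [-0.442, 0.552, 0.442, 0.552]
ft_force: [4.6, 1.2, 1.9]
grip_width: 0.1
```

>>> carry_out:
  plan:
    - [-0.25,0.05,-0.35,0,0]
    - [-0.45,0.1,-0.7,0,0]
    - [-0.65,0.15,-1.05,0,0]
    - [-0.85,0.2,-1.4,0,0]
    - [-1.05,0.25,-1.75,0,0]
    - [-1.25,0.3,-2.15,0,0]
    - [-1.45,0.3,-2.5,0,0]
    - [-1.6,0.35,-2.9,0,0]
    - [-1.75,0.4,-3.25,0,0]
    - [-1.9,0.45,-3.65,0,0]

```text
time: 26.6
tcp_pos: [486.2, 179.9, 125.9]
ee_rot: [-0.442, 0.552, 0.442, 0.552]
ft_force: [-0.9, 0.2, 6.0]
grip_width: -0.2
```

```bash
python3 - <<'E'
from h import *
S=robot.read_camera('side')
save('t5',cv2.resize(S['pixels'][50:190,200:330],(557,600),interpolation=cv2.INTER_CUBIC))
s=robot.get_state();print(s['tcp_pos'],s['time'],s['ft_force'])
E
```

```text
[485.75613737 179.93926518 125.1752605 ] 26.65 [1.14012211 1.94201729 3.09723536]
```

View pics/t5.png

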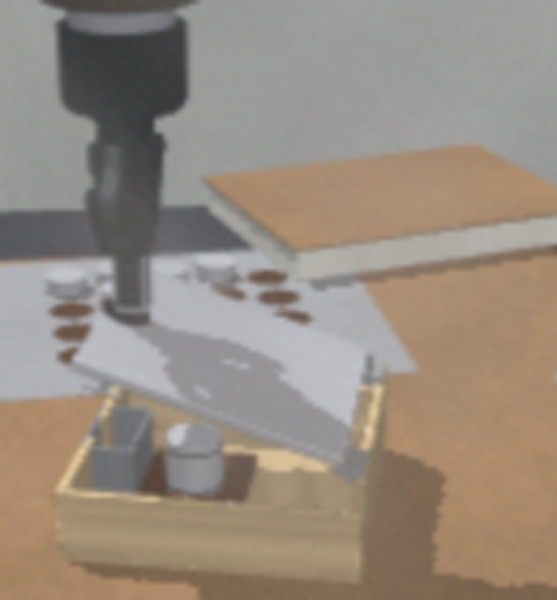

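>>> carry_out:
  plan:
    - [-0.15,0,-0.4,0,0]
    - [-0.25,0.05,-0.8,0,0]
    - [-0.4,0.05,-1.2,0,0]
    - [-0.5,0.1,-1.55,0,0]
    - [-0.6,0.15,-2,0,0]
    - [-0.7,0.15,-2.4,0,0]
    - [-0.8,0.2,-2.8,0,0]
    - [-0.85,0.2,-3.2,0,0]
    - [-0.85,0.2,-3.2,0,0]

```text
time: 27.55
tcp_pos: [477.7, 181.9, 93.7]
ee_rot: [-0.442, 0.552, 0.442, 0.552]
ft_force: [-1.4, 1.4, 5.9]
grip_width: -0.0
```

>>> carry_out:
  plan:
    - [-0.1,0,-0.25,0,0]
    - [-0.1,0,-0.5,0,0]
    - [-0.2,0.05,-0.75,0,0]
    - [-0.2,0.05,-1,0,0]
    - [-0.3,0.05,-1.2,0,0]
    - [-0.3,0.05,-1.4,0,0]
    - [-0.3,0.05,-1.4,0,0]

```text
time: 28.25
tcp_pos: [475.2, 182.4, 80.0]
ee_rot: [-0.442, 0.552, 0.442, 0.552]
ft_force: [2.3, 0.2, 4.3]
grip_width: 0.2
```

>>> carry_out:
  plan:
    - [0,0,-0.15,0,0]
    - [0,0,-0.3,0,0]
    - [0,0,-0.4,0,0]
    - [0,0,-0.4,0,0]

```text
time: 28.65
tcp_pos: [474.9, 182.5, 76.0]
ee_rot: [-0.442, 0.552, 0.442, 0.552]
ft_force: [-0.4, 1.9, 5.0]
grip_width: -0.3
```

>>> carry_out:
  plan:
    - [0,0,-0.1,0,0]
    - [0,0,-0.2,0,0]
    - [0,0,-0.3,0,0]
    - [0,0,-0.3,0,0]

```text
time: 29.05
tcp_pos: [474.7, 182.5, 73.0]
ee_rot: [-0.442, 0.552, 0.442, 0.552]
ft_force: [-2.2, 0.6, 4.9]
grip_width: -0.1
```

>>> carry_out:
  plan:
    - [0,0,-0.1,0,0]
    - [0,0,-0.2,0,0]
    - [0,0,-0.3,0,0]
    - [0,0,-0.3,0,0]

```text
time: 29.45
tcp_pos: [474.7, 182.5, 70.0]
ee_rot: [-0.442, 0.552, 0.442, 0.552]
ft_force: [-2.1, 1.8, 5.4]
grip_width: 0.1
```

>>> carry_out:
  plan:
    - [0,0,-0.1,0,0]
    - [0,0,-0.2,0,0]
    - [0,0,-0.2,0,0]

```text
time: 29.75
tcp_pos: [474.7, 182.5, 67.9]
ee_rot: [-0.442, 0.552, 0.442, 0.552]
ft_force: [-4.0, 2.0, 4.6]
grip_width: -0.0
```

>>> carry_out:
  plan:
    - [0,0,-0.1,0,0]
    - [0,0,-0.1,0,0]

```text
time: 29.95
tcp_pos: [474.9, 182.5, 67.0]
ee_rot: [-0.442, 0.552, 0.442, 0.552]
ft_force: [-3.2, 1.0, 6.1]
grip_width: 0.0
```

>>> carry_out:
  plan:
    - [0,0,-0.1,0,0]
    - [0,0,-0.1,0,0]

```text
time: 30.15
tcp_pos: [474.9, 182.5, 66.1]
ee_rot: [-0.442, 0.552, 0.442, 0.552]
ft_force: [-3.8, 0.6, 5.7]
grip_width: 0.1
```

>>> carry_out:
  plan:
    - [0,0,-0.1,0,0]
    - [0,0,-0.1,0,0]

```text
time: 30.35
tcp_pos: [474.9, 182.5, 65.1]
ee_rot: [-0.442, 0.552, 0.442, 0.552]
ft_force: [-3.7, 1.1, 5.8]
grip_width: 0.1
```

>>> carry_out:
  plan:
    - [0,0,-0.08,0,0]
    - [0,0,-0.08,0,0]

```text
time: 30.55
tcp_pos: [475.0, 182.5, 64.5]
ee_rot: [-0.442, 0.552, 0.442, 0.552]
ft_force: [-5.5, 0.8, 8.8]
grip_width: 0.2
```

>>> carry_out:
  plan:
    - [0,0,-0.03,0,0]
    - [0,0,-0.03,0,0]

```text
time: 30.75
tcp_pos: [475.0, 182.5, 64.3]
ee_rot: [-0.442, 0.552, 0.442, 0.552]
ft_force: [-6.9, 0.3, 9.4]
grip_width: 0.2
```

>>> carry_out:
  plan:
    - [0,0,-0.03,0,0]
    - [0,0,-0.04,0,0]
    - [0,0,-0.04,0,0]

```text
time: 31.05
tcp_pos: [474.9, 182.5, 64.0]
ee_rot: [-0.442, 0.552, 0.442, 0.552]
ft_force: [-6.3, -0.1, 11.4]
grip_width: 0.1
```

>>> carry_out:
  plan:
    - [0,0,0.5,0,0]
    - [0,0,1.2,0,0]
    - [0,0,2,0,0]
    - [-0.5,0,4,0,0]
    - [-3,1,8,0,0]
    - [-8,2,10,0,0]
    - [-12,6,11,0,0]
    - [-16,10,11,0,0]
    - [-20,14,11,0,0]
    - [-20,14,11,0,0]

```text
time: 32.05
tcp_pos: [272.8, 324.2, 174.5]
ee_rot: [-0.442, 0.551, 0.442, 0.552]
ft_force: [1.2, 0.1, 0.0]
grip_width: 0.2
```

```bash
python3 - <<'E'
from h import *
S=robot.read_camera('side');T=robot.read_camera('top')
a=cv2.resize(S['pixels'][60:200,190:330],(400,500),interpolation=cv2.INTER_CUBIC)
b=cv2.resize(T['pixels'][130:250,50:190],(400,500),interpolation=cv2.INTER_CUBIC)
save('u1',np.hstack([a,b]))
s=robot.get_state();print(s['tcp_pos'],s['time'],s['ft_force'])
E
```

```text
[273.19451584 324.09213272 174.27909241] 32.15 [ 0.51991082 -0.52741574  0.21133706]
```

View pics/u1.png

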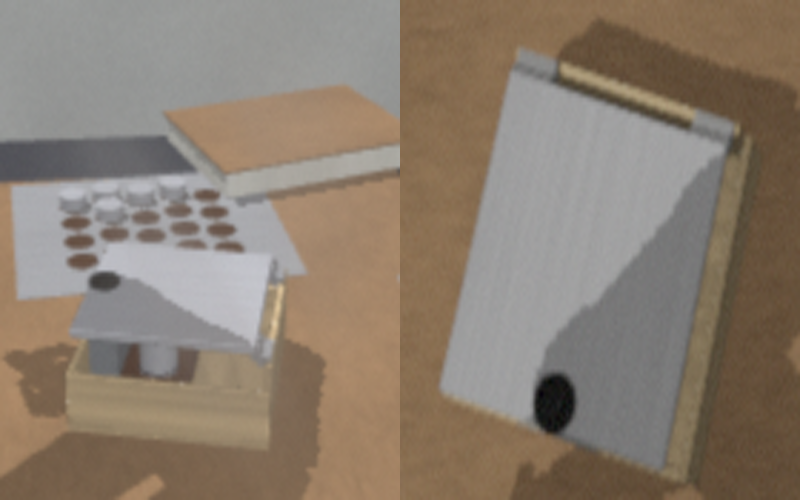

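>>> carry_out:
  plan:
    - [0,0,0,0,0]
    - [0,0,0,0,0]
    - [0,0,0,0,0]
    - [0,0,0,0,0]
    - [0,0,0,0,0]
    - [0,0,0,0,0]
    - [0,0,0,0,0]
    - [0,0,0,0,0]
    - [0,0,0,0,0]
    - [0,0,0,0,0]

```text
time: 33.15
tcp_pos: [275.2, 322.5, 173.7]
ee_rot: [-0.442, 0.552, 0.442, 0.552]
ft_force: [1.1, 0.0, 0.2]
grip_width: 0.1
```

```bash
python3 - <<'E'
from h import *
S=robot.read_camera('side');T=robot.read_camera('top')
save('u2',cv2.resize(S['pixels'],(800,600),interpolation=cv2.INTER_CUBIC))
w=T['pixels'][216:236,94:114].max(2); ys,xs=np.nonzero(w<60); print('top pad',xs.mean()+94,ys.mean()+216,'was 103.7 226.2')
o=cv2.imread('pics/side0.png')[:,:,::-1]; d=np.abs(o.astype(int)-S['pixels']).max(2)
for n,(x,y) in {'d0':(222,247),'d1':(280,260),'jar':(338,222)}.items(): print(n,d[y-14:y+14,x-14:x+14].mean())
E
```

```text
top pad 103.61146496815286 226.3312101910828 was 103.7 226.2
d0 5.081632653061225
d1 1.427295918367347
jar 1.5
```

View pics/u2.png

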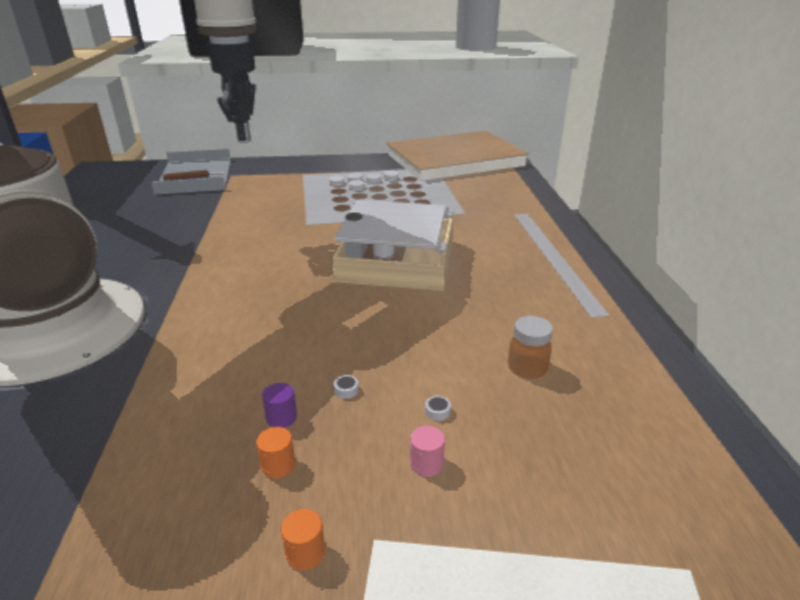

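The picture shows the lid level and shut, with the pad at (226, 139) in the side view, where it started. The plug shows under the lid at about (245, 160). The discs and the jar are unmoved.

```bash
python3 -c "
from plant import robot
print(robot.job_done(), robot.get_state()['time'])"
```

```text
the job is handed in; nothing more can be done
the job is handed in; nothing more can be done
```

The plug is standing in its nest and the lid is latched shut. I handed the job in after about 33 s of the 67 s allowed, and no verdict was reported.

- **What I did:** I pressed the pad until I read about 12.6 N and let go, and the lid sprang fully open. I gripped the metal plug with the two grooves, stood it in the nest and released it. Then I swung the lid down from behind, pressed again to about 13 N and let go.
- **Lid:** More than a second after letting go, the pad was back within 0.2 px of its starting pixel in the top view, so the lid is staying shut. The highest force I read on it was about 13 N, but forces are only read at the end of each move, so brief peaks between readings were not seen.
- **Plug:** The pictures taken before closing show it upright and seated in the nest. After closing it shows only partly, through the gap under the lid.
- **Bystanders:** The discs and the jar look unmoved in the side view.
- **Disagreements:** The shut fingertips were about 6 mm above the reported TCP, not 19 mm below it. I measured this by contact and in the pictures and corrected for it. The two cameras also differed by 4–6 mm on where the case and plug stood. I settled the nest position by feel, moving the plug 1.5 mm sideways while lowering it.

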